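# Roll down the sealing sheet of a sample rack

### The job

The sealing sheet on the sample rack, eight stiff white bars side by side, is still standing proud. Lift the hand roller out of its holder, roll it along the whole sheet with a firm steady push of about 15 N (over 22 N would crack the rack) until every bar lies flush, then put the roller back level in its holder and let go. Press the sheet with the roller only, and leave the other things where they are.

Things in the scene. Friction and masses are not known exactly. Their poses are not given: they have to be found in the camera images.
- stand: Sample rack. Fixed black base 150 x 110 x 18 mm; origin under its centre on the table, z up, x along the sheet (rolling direction), y across. Above it a grey rack carries the sealing sheet: eight white bars side by side along x, 13.1 mm apart, each 80 mm long along y, 104 x 80 mm in all. At either end a flat grey ledge, 84 mm wide, runs from x = 52.5 to 68 mm.
- sheet (a point): Point over the base's centre, 92 mm above the table: the nominal height of the ledges and of pressed-home bars (both level); loose bars stand 3 mm higher. The true height, set by feet, is NOT measured and differs by up to 12 mm, and the sheet slopes along x by up to 0.05 rad either way: find them by feel. Axes as stand.
- ledge (a point): Point over the middle of the ledge at the -x end (60 mm from the centre), 92 mm above the table, nominal as sheet. The rack rests on springs: under a load it gives straight down about 1 mm per 7 N (the first 2 N move it little, 8 mm at most). It must not be loaded with more than 22 N.
- handle (a point): Centre of the roller's upright black handle block, 30 mm (x) by 50 mm (y) by 55 mm high; z up, drum axle along y, so it rolls along x. Grip it across its 30 mm. The handle stands on a steel plate 60 x 128 x 6 mm whose underside is 33.5 mm below this point; its ends (beyond y = +-52 mm) rest on the holder.
- roller: The hand roller as a whole; origin on the drum's lowest line at mid-length, 79.5 mm under handle, same axes. Rubber drum, radius 20 mm, 82 mm long, its axle 20 mm above the origin. About 0.3 to 0.5 kg.
- drum (a joint): Angle of the free-turning drum on its axle, rad, 0 at the start, turns without limit either way (50 mm of rolling is 2.5 rad).
- cradle: Roller holder, fixed aluminium: base 100 x 150 x 6 mm, origin under its centre, z up; two rails along x, 84 mm long, 16 mm thick, centred at y = +-60 mm, tops 60 mm above the table. The ends of the roller's plate lie on the rails, axle along y, either way round. Lips 10 mm high at the rails' ends leave 6 mm play each way along x; between the rails there is 5 mm play each way along y.
- seat (a point): Where the handle's centre lies when the roller rests centred in its holder: 93.5 mm above the holder's origin. Axes as the holder's.
- bar1 (a joint): How far bar 1 of the sheet (centre at x = -45.9 mm on the rack) is pressed in, m: 0 standing proud, 0.003 home. Stiff push fit, slides at about 9 N straight down on that bar alone and stays where it is left.
- bar2 (a joint): How far bar 2 of the sheet (centre at x = -32.8 mm on the rack) is pressed in, m: 0 standing proud, 0.003 home. Stiff push fit, slides at about 9 N straight down on that bar alone and stays where it is left.
- bar3 (a joint): How far bar 3 of the sheet (centre at x = -19.6 mm on the rack) is pressed in, m: 0 standing proud, 0.003 home. Stiff push fit, slides at about 9 N straight down on that bar alone and stays where it is left.
- bar4 (a joint): How far bar 4 of the sheet (centre at x = -6.5 mm on the rack) is pressed in, m: 0 standing proud, 0.003 home. Stiff push fit, slides at about 9 N straight down on that bar alone and stays where it is left.
- bar5 (a joint): How far bar 5 of the sheet (centre at x = +6.5 mm on the rack) is pressed in, m: 0 standing proud, 0.003 home. Stiff push fit, slides at about 9 N straight down on that bar alone and stays where it is left.
- bar6 (a joint): How far bar 6 of the sheet (centre at x = +19.6 mm on the rack) is pressed in, m: 0 standing proud, 0.003 home. Stiff push fit, slides at about 9 N straight down on that bar alone and stays where it is left.
- bar7 (a joint): How far bar 7 of the sheet (centre at x = +32.8 mm on the rack) is pressed in, m: 0 standing proud, 0.003 home. Stiff push fit, slides at about 9 N straight down on that bar alone and stays where it is left.
- bar8 (a joint): How far bar 8 of the sheet (centre at x = +45.9 mm on the rack) is pressed in, m: 0 standing proud, 0.003 home. Stiff push fit, slides at about 9 N straight down on that bar alone and stays where it is left.
- dropper: Bystander: small amber dropper bottle, 32 mm across, 75 mm tall, between rack and roller holder.
- dish: Bystander: shallow glass dish, 68 mm across, 14 mm tall, between rack and roller holder.
- beaker: Bystander: glass beaker, 72 mm across, 100 mm tall.
- jar: Bystander: white jar, 60 mm across, 80 mm tall.
- cup: Bystander: clear plastic cup, 76 mm across, 110 mm tall.
- spatula: Bystander: narrow steel spatula, 160 mm long, lying flat.
Not all that is in view belongs to the job. What is shaped like the roller but green is not meant. What is shaped like the cradle but green is not meant.

How it is judged:
On the way, in this order (a step that is already met when the one before it is completed fails the run):
1. the roller is lifted out of its holder (height (world z) of handle above 0.125 m), for 0.1 s.
2. the drum rolls on the sheet under load: pressed with over 5 N, turned by more than 2 rad either way from its start (contact force between roller and stand above 5 N and (value of joint drum above 2 rad or value of joint drum below -2 rad)), for 0.05 s.
3. all eight bars are pressed home (within 0.6 mm) (value of joint each of bar1, bar2, bar3, bar4, bar5, bar6, bar7, bar8 above 0.0024 m), for 0.2 s.
At the end, for the whole second after the job is handed in: All eight bars pressed in by more than 2.4 mm of their 3 mm; the roller level (within 0.08 rad) and at rest in its holder, handle centre within 12 mm of the seat point (all of step 3 and distance between handle and seat below 0.012 m and angle between handle's own z axis and vertical below 0.08 rad and linear speed of roller below 0.02 m/s); the robot touches nothing.
It fails at once if the roller loads the rack with more than 22 N (contact force between roller and stand above 22 N).
It fails at once if the gripper or arm presses on the rack or the sheet (over 2 N) (contact force between any of the fingers, the arm and stand above 2 N).
It fails at once if a bystander is shifted by more than 20 mm (distance of any of dropper, dish, beaker, jar, cup, spatula from where it was at the start of the episode above 0.02 m).
It also fails if it takes over 72 s, if anything falls off the work surface, if the arm or the gripper's body presses on something with over 40 N, if the wrist force passes 120 N, or if a joint passes its speed limit or range.

### The arm

A 6-joint arm with a two-finger parallel gripper is mounted at the origin on the work surface. World frame = base frame: x ahead of the robot, y to its left, z up, the work surface at z = 0. Lengths are in m, angles in rad, forces in N, time in s.
With the tool pointing down it reaches from about 0.425 to 0.95 m from the base axis. Payload 3.5 kg.
Tool frame: the origin (TCP) lies on the centre line of the jaws, within the pads' length; the fingertips stand ahead of it and the grasp point (between the pads) lies 11 mm behind it (tips_ahead is the z of the fingertips in the tool frame, in m); z points along the fingers, y is the direction in which the jaws open and shut (so a half turn about z gives the same grasp; the last joint's range is limited). The gripper opens to 85 mm and grips with 20 to 120 N. Pads are 22 mm wide; open, the fingers measure 114 mm over their backs; the gripper's body (76 mm by 85 mm) begins 54 mm behind the grasp point. The pads swing forward as they close: fully open they stand 13 mm farther back than shut.
Start: joints at [-1.298, 0.286, 1.577, -0, 1.279, -0.15], TCP at [0.277, -0.616, 0.208] pointing down, gripper open.
Joint ranges: [-2.77, 2.77], [-0.9, 2.22], [0.21, 2.48], [-1.53, 4.67], [0.24, 2.81], [-2.84, 2.84]. Speed limits (rad/s): [2.79, 2.79, 3.14, 3.14, 3.14, 3.14].

### API

Orientations are given as a unit quaternion [x, y, z, w].
In Python, from plant import * gives the robot as it stands. The module is installed in compiled form; this text tells all that it offers.
- The arm moves only by the tool move_arm, never from a script. Its arguments are lists of equal length, an entry for each row: "linear": the shift along the world's x, y, z in m, a list of three; "twist": the turn, a rotation vector about the world's x, y, z in degrees, a list of three. A call has 1 to 20 rows; each row shifts and turns the pose as measured when the row begins; what a row does not reach is not made up. A row lasts 1/12 s, in which the tool goes at most 41.7 mm and 7.16 degrees, less where a joint would pass 70% of its speed; a pose out of reach is approached as far as the arm can. A call is refused whole if a number of a shift passes 0.0417 or a number of a turn 7.16, either way. A call with a gripper value outside its range is refused whole. "grip" is the opening, from 0 (shut) to 1 (fully open), set as the call begins (left out, the last holds). The fingers move at their own pace and stop on an object; "force" is the grip in N (left out, the last holds). Time passes only in rows, so rows that do not move let the fingers close. It gives the time, the measured TCP pose, the force and the opening at its end, in the units of the state.
- get_state(): the state, without advancing time (a new reading comes with each control period).
- read_camera(name): name is "scene" or "top"; returns a dict with "img" (384x512x3 uint8, blue, green, red), "depth" (384x512 float32, m along the optical axis (not along the pixel's ray), 0 where there is no reading), "fx", "fy", "cx", "cy" (pixels), "rvec" (rotation vector, rad) and "tvec" (3), from world to camera coordinates, as OpenCV has them. Camera axes: x right, y down, z forward; pixel columns grow to the right and rows downward; lengths in m; the calibration is good to about 2 mm. A picture is of the moment at which its call begins.
- sign_off(): hands the job in, once; it reports no verdict.
The state is a dict: "time": time; "qpos": joint angles; "dq": joint speeds; "joint_efforts": joint torques, N m; "eef_pos": TCP position; "tcp_rot": TCP orientation; "contact_force": force on the tool from outside, world axes, zero at the start; "wrist_torque": the same for the moment, N m; "opening": opening from 0.0 (shut) to 1.0 (fully open).
Only numpy, scipy, OpenCV 4.12 (cv2) and the standard library are available. Lean on these libraries where they do the work, as an engineer would, in place of code of your own. Each camera call takes 0.05 s, during which the arm holds its last target.

## Working session

There is one attempt and no reset: what is moved stays moved. The work goes in short steps, Python scripts to look and compute and a tool call to move; the robot and the scene stay as the last step left them, time stands still between calls to the robot, and variables do not carry over. Pictures are saved under pics/ and viewed, and the job is handed in when it is done.

Besides the shell and the picture viewer there is one more tool, called after ">>>" as a command line: name --argument value ..., lists and objects as JSON in quotes. move_arm: Moves the arm, as the interface text tells. Its arguments: {"type":"object","properties":{"linear":{"type":"array","items":{"type":"array","items":{"type":"number"}}},"twist":{"type":"array","items":{"type":"array","items":{"type":"number"}}},"grip":{"type":"number"},"force":{"type":"number"}},"required":["linear","twist"]}

```bash
mkdir -p pics; cat > h.py <<'E'
from plant import *
import numpy as np, cv2, pickle
def snap(n,tag):
    c=read_camera(n); pickle.dump(c,open(f'pics/{tag}.pkl','wb')); cv2.imwrite(f'pics/{tag}.png',c['img']); return c
def P(c,u,v,z=None):
    R,_=cv2.Rodrigues(np.array(c['rvec'],float)); t=np.array(c['tvec'],float).ravel()
    ray=np.array([(u-c['cx'])/c['fx'],(v-c['cy'])/c['fy'],1.])
    o=-R.T@t; d=R.T@ray
    k=c['depth'][int(round(v)),int(round(u))] if z is None else (z-o[2])/d[2]
    return o+k*d
def load(tag): return pickle.load(open(f'pics/{tag}.pkl','rb'))
def cloud(c):
    R,_=cv2.Rodrigues(np.array(c['rvec'],float)); t=np.array(c['tvec'],float).ravel()
    v,u=np.mgrid[0:384,0:512]; d=c['depth']
    X=np.stack([(u-c['cx'])/c['fx']*d,(v-c['cy'])/c['fy']*d,d],-1)
    return (X-t)@R
E
python3 - <<'E'
from h import *
for n in('scene','top'):
    c=snap(n,n+'0'); print(n,c['fx'],np.round(c['tvec'],3).ravel())
print({k:np.round(v,3) for k,v in get_state().items()})
E
```

```text
scene 480.5270234048044 [ 0.285 -0.266  1.66 ]
top 432.57430153066434 [0.013 0.538 1.485]
{'time': np.float64(0.1), 'qpos': array([-1.298,  0.287,  1.578,  0.   ,  1.279, -0.15 ]), 'dq': array([-0.001, -0.001, -0.003,  0.001, -0.001,  0.001]), 'joint_efforts': array([ 1.0000e-03, -4.0729e+01, -2.9370e+01, -0.0000e+00,  3.0000e-03,
        0.0000e+00]), 'eef_pos': array([ 0.277, -0.615,  0.207]), 'tcp_rot': array([ 0.978,  0.21 , -0.   , -0.001]), 'contact_force': array([-0.128,  0.191,  0.281]), 'wrist_torque': array([-0.017, -0.025, -0.043]), 'opening': np.float64(0.999)}
```

View pics/scene0.png

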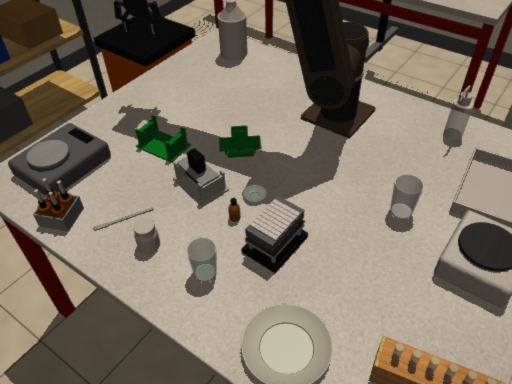

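View pics/top0.png

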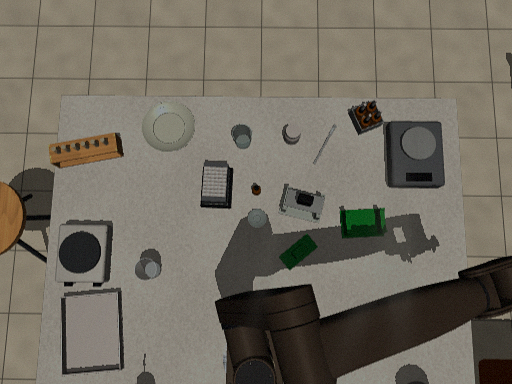

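The real roller is black and sits in the grey holder: top (303,201), scene (200,178). The green holder at top (362,222) and the green roller at top (298,250) are decoys. The rack is at top (216,184). I'll confirm this in enlarged crops.

```bash
python3 - <<'E'
from h import *
c=load('top0'); s=load('scene0')
a=cv2.resize(c['img'][140:250,190:340],None,fx=5,fy=5,interpolation=cv2.INTER_CUBIC)
cv2.imwrite('pics/crop_t.png',a)
a=cv2.resize(s['img'][130:275,160:320],None,fx=4,fy=4,interpolation=cv2.INTER_CUBIC)
cv2.imwrite('pics/crop_s.png',a)
for n,c in(('top',c),('scene',s)):
    X=cloud(c); I=c['img'].astype(int)
    near=lambda x,y,r:np.hypot(X[...,0]-x,X[...,1]-y)<r
    for nm,(u,v),z in(('handle',(304,199),.121),('rack',(216,184),.093)):
        p=P(load('top0'),u,v,z)
        m=near(p[0],p[1],.11)&(c['depth']>0)&(X[...,2]>.02)
        z=X[...,2][m]; print(n,nm,np.round(p,3),np.histogram(z,bins=np.arange(.02,.15,.008)))
E
```

```text
top handle [ 0.534 -0.16   0.121] (array([  7,   7,   2,   6,  79, 403,  94,   8,   9,   4,  11,  27,  92,
        13,   0,   0]), array([0.02 , 0.028, 0.036, 0.044, 0.052, 0.06 , 0.068, 0.076, 0.084,
       0.092, 0.1  , 0.108, 0.116, 0.124, 0.132, 0.14 , 0.148]))
top rack [0.588 0.139 0.093] (array([ 38,   0,   2,  17,  27,  44,  10,  14,  23, 177, 657, 114,   1,
         0,   0,   0]), array([0.02 , 0.028, 0.036, 0.044, 0.052, 0.06 , 0.068, 0.076, 0.084,
       0.092, 0.1  , 0.108, 0.116, 0.124, 0.132, 0.14 , 0.148]))
scene handle [ 0.534 -0.16   0.121] (array([ 79,  83,  88,  68,  88, 417, 135,  35,  34,  34,  33,  42, 125,
        11,   0,   0]), array([0.02 , 0.028, 0.036, 0.044, 0.052, 0.06 , 0.068, 0.076, 0.084,
       0.092, 0.1  , 0.108, 0.116, 0.124, 0.132, 0.14 , 0.148]))
scene rack [0.588 0.139 0.093] (array([ 134,   16,    5,  116,  142,  178,   35,  115,  113,  200, 1208,
        174,    0,    0,    0,    0]), array([0.02 , 0.028, 0.036, 0.044, 0.052, 0.06 , 0.068, 0.076, 0.084,
       0.092, 0.1  , 0.108, 0.116, 0.124, 0.132, 0.14 , 0.148]))
```

View pics/crop_t.png

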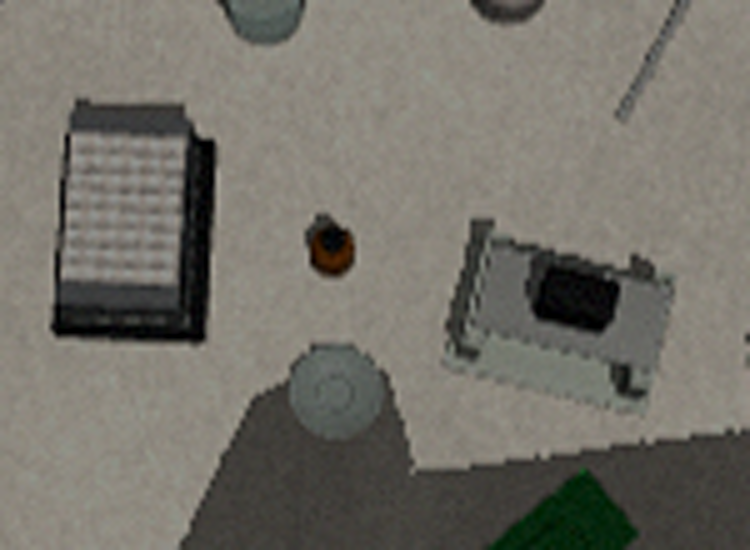

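View pics/crop_s.png

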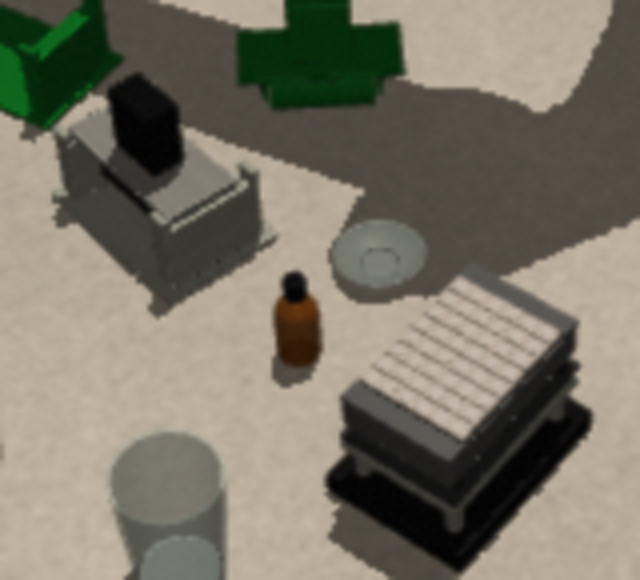

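The crops confirm it. The black-handled roller with its steel plate lies in the aluminium holder, at top crop (575,297). The white-barred rack is at top crop (125,210). Next I'll fit poses.

```bash
cat > fit.py <<'E'
from h import *
def rect(pts,nm):
    (c,(w,h),a)=cv2.minAreaRect((pts*1000).astype(np.float32)); print(nm,len(pts),np.round(c,1),np.round([w,h],1),round(a,1))
for n in('top0','scene0'):
    c=load(n); X=cloud(c); I=c['img'].astype(int).sum(-1); x,y,z=X[...,0],X[...,1],X[...,2]; ok=c['depth']>0
    er=lambda m:m
    m=ok&(np.hypot(x-.588,y-.139)<.12)&(z>.092)
    rect(X[m][:,:2],n+' rack top')
    A=np.c_[X[m][:,:2]-[.588,.139],np.ones(m.sum())]; k=np.linalg.lstsq(A,X[m][:,2],rcond=None)[0]; print(np.round(k,4),'med z',np.median(X[m][:,2]))
    mw=m&(I>400); rect(X[mw][:,:2],n+' bars'); print(X[mw].mean(0).round(4), (X[m].mean(0)).round(4))
    m=ok&(np.hypot(x-.534,y+.16)<.05)&(z>.113); rect(X[m][:,:2],n+' handle top');print(X[m].mean(0).round(4),X[m].max(0).round(4))
    m=ok&(np.hypot(x-.534,y+.16)<.13)&(z>.05)&(z<.09)&(y>-.24); rect(X[m][:,:2],n+' plate+rails')
    m=ok&(np.hypot(x-.534,y+.16)<.13)&(z>.062)&(z<.069); rect(X[m][:,:2],n+' plate'); print(X[m].mean(0).round(4))
E
python3 fit.py
python3 - <<'E'
from h import *
c=load('top0');X=cloud(c)
# corner guesses from crop (x/5+190, y/5+140)
def q(u,v,z): return (P(c,190+u/5-.4,140+v/5-.4,z)*1000).round(1)[:2]
print('handle top', [q(*p,.121) for p in((542,262),(620,270),(612,332),(535,318))])
print('bars', [q(*p,.103) for p in((75,135),(187,135),(180,283),(62,280))])
print('ledge ends', [q(*p,.1) for p in((78,103),(187,105),(182,318),(57,310))])
print('base', [q(*p,.018) for p in((215,140),(205,340))])
print('cradle base',[q(*p,.006) for p in((447,362),(643,412))])
E
python3 - <<'E'
from h import *
s=load('scene0')
a=cv2.resize(s['img'][135:205,165:235],None,fx=8,fy=8,interpolation=cv2.INTER_CUBIC); cv2.imwrite('pics/cr_s.png',a)
s=load('scene0')
a=cv2.resize(s['img'][190:275,235:315],None,fx=7,fy=7,interpolation=cv2.INTER_CUBIC); cv2.imwrite('pics/cr_r.png',a)
E
```

```text
top0 rack top 949 [593.8 144.1] [ 84.3 137.8] 87.9
[-0.0352  0.0137  0.1037] med z 0.10384924078744595
top0 bars 189 [595.8 144.6] [75.9 97.7] 87.8
[0.5959 0.1448 0.105 ] [0.5916 0.1436 0.1036]
top0 handle top 123 [ 535.4 -165.7] [48.7 30.7] 77.3
[ 0.5352 -0.166   0.1194] [ 0.5522 -0.1394  0.1293]
top0 plate+rails 612 [ 492.9 -154.7] [136.  168.9] 76.8
top0 plate 367 [ 533.9 -164.2] [135.7  84.6] 76.9
[ 0.5325 -0.1634  0.0653]
scene0 rack top 1582 [595.8 146.6] [ 85.7 139.7] 87.7
[-0.0469 -0.0304  0.1053] med z 0.10515639012614186
scene0 bars 1025 [587.5 145.9] [ 81.3 119.6] 88.3
[0.5964 0.146  0.106 ] [0.6008 0.1498 0.1043]
scene0 handle top 152 [ 538.7 -161.6] [52.4 30.2] 75.6
[ 0.5401 -0.1601  0.1204] [ 0.5578 -0.1354  0.126 ]
scene0 plate+rails 746 [ 495.2 -148.6] [139.9 174.1] 74.8
scene0 plate 421 [ 535.3 -160.9] [140.2  85.4] 77.1
[ 0.5476 -0.1492  0.0659]
handle top [array([ 558. , -140.3]), array([ 553.1, -192.6]), array([ 510.9, -186.9]), array([ 519.8, -135.5])]
bars [array([646.5, 178.9]), array([647.4, 101.7]), array([543.9, 104.2]), array([545. , 184.7])]
ledge ends [array([670. , 177.9]), array([669.4, 102.4]), array([520.3, 102.5]), array([524.8, 187.8])]
base [array([664.8,  87. ]), array([517.4,  91.2])]
cradle base [array([505.3, -83. ]), array([ 470.8, -223.7])]
```

View pics/cr_s.png

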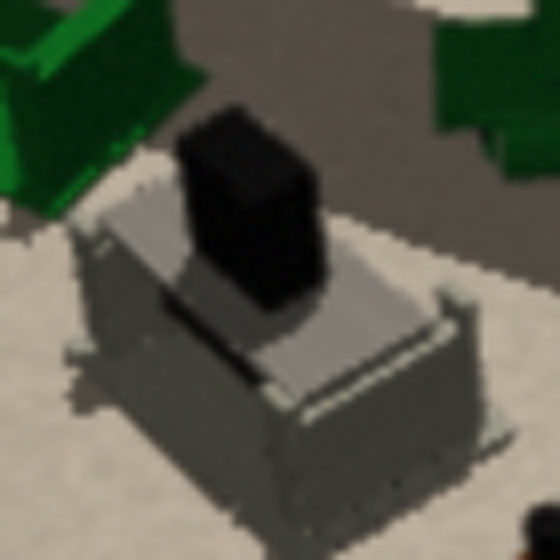

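View pics/cr_r.png

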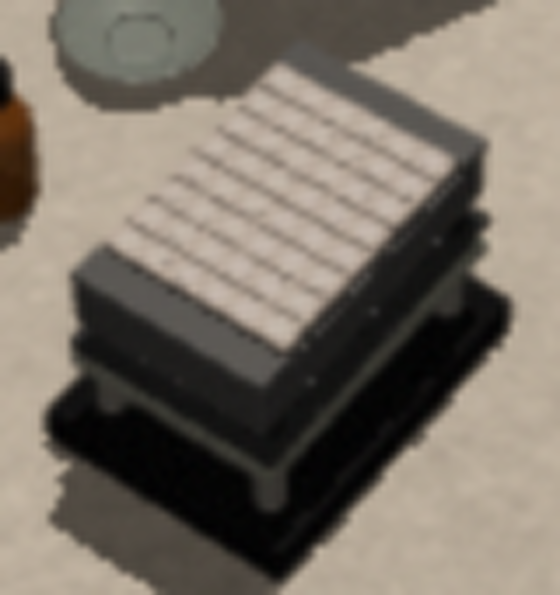

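```bash
python3 - <<'E'
import plant
print([k for k in dir(plant) if not k.startswith('__')])
print(getattr(plant,'tips_ahead',None))
E
```

```text
['Unreachable', 'get_state', 'read_camera', 'sign_off', 'tips_ahead']
0.008
```

>>> move_arm --linear '[[0.018, 0.031, 0], [0.018, 0.031, 0], [0.018, 0.031, 0], [0.018, 0.031, 0], [0.018, 0.031, 0], [0.018, 0.031, 0], [0.018, 0.031, 0], [0.018, 0.031, 0], [0.018, 0.031, 0], [0.018, 0.031, 0], [0.018, 0.031, 0], [0.018, 0.031, 0]]' --twist '[[0, 0, 4.4], [0, 0, 4.4], [0, 0, 4.4], [0, 0, 4.4], [0, 0, 4.4], [0, 0, 4.4], [0, 0, 4.4], [0, 0, 4.4], [0, 0, 4.4], [0, 0, 4.4], [0, 0, 4.4], [0, 0, 4.4]]' --grip 1

```text
time: 1.1
eef_pos: [0.4914, -0.2282, 0.198]
tcp_rot: [0.773, 0.634, -0.003, -0.005]
contact_force: [-0.5, -0.4, 0.3]
opening: 1.003
```

```bash
cat > d.py <<'E'
import sys
from h import *
from scipy.spatial.transform import Rotation as R
def goal(yaw): # tool y at yaw deg, z down
    y=np.array([np.cos(np.radians(yaw)),np.sin(np.radians(yaw)),0]); z=np.array([0,0,-1.]); return R.from_matrix(np.c_[np.cross(y,z),y,z])
def delta(x,y,z,yaw):
    s=get_state(); r=(goal(yaw)*R.from_quat(s['tcp_rot']).inv()).as_rotvec(degrees=True)
    print('t',round(float(s['time']),2),'pos',(1000*s['eef_pos']).round(1),'d mm',(1000*(np.array([x,y,z])-s['eef_pos'])).round(1),'rot',r.round(2),'F',s['contact_force'].round(2),'M',s['wrist_torque'].round(2),'op',round(float(s['opening']),3))
if __name__=='__main__': delta(*map(float,sys.argv[1:]))
E
python3 d.py .536 -.165 .2 -13
python3 - <<'E'
from h import *
snap('scene','s1');snap('top','t1')
E
```

```text
t 1.1 pos [ 491.4 -228.2  198. ] d mm [44.6 63.2  2. ] rot [-0.29 -0.64 -1.76] F [-0.47 -0.38  0.29] M [-0.05 -0.04 -0.01] op 1.003
```

>>> move_arm --linear '[[0.015, 0.021, 0], [0.015, 0.021, 0], [0.015, 0.021, 0], [0, 0, 0], [0, 0, 0]]' --twist '[[0, 0, -1.2], [-0.2, -0.4, -0.6], [0, -0.2, 0], [0, 0, 0], [0, 0, 0]]'

```text
time: 1.62
eef_pos: [0.5374, -0.161, 0.1957]
tcp_rot: [0.783, 0.622, -0.001, -0.002]
contact_force: [-0.6, 0.2, -0.5]
opening: 1.001
```

```bash
python3 d.py .536 -.165 .0855 -13
```

```text
t 1.62 pos [ 537.4 -161.   195.7] d mm [  -1.4   -4.  -110.2] rot [-0.14 -0.24  0.05] F [-0.63  0.16 -0.51] M [ 0.01 -0.03 -0.05] op 1.001
```

>>> move_arm --linear '[[0, -0.004, -0.02], [0, 0, -0.025], [0, 0, -0.025], [0, 0, -0.018], [0, 0, -0.01], [0, 0, 0], [0, 0, 0]]' --twist '[[-0.1, -0.2, 0], [0, 0, 0], [0, 0, 0], [0, 0, 0], [0, 0, 0], [0, 0, 0], [0, 0, 0]]'

```text
time: 2.2
eef_pos: [0.5339, -0.1737, 0.0952]
tcp_rot: [0.786, 0.619, -0.001, 0.001]
contact_force: [-0.2, 0.1, 0.8]
opening: 0.999
```

```bash
python3 d.py .536 -.165 .0855 -13; python3 - <<'E'
from h import *
c=snap('scene','s2'); a=cv2.resize(c['img'][110:220,140:270],None,fx=6,fy=5.4,interpolation=cv2.INTER_CUBIC); cv2.imwrite('pics/s2c.png',a)
E
```

```text
t 2.2 pos [ 533.9 -173.7   95.2] d mm [ 2.1  8.7 -9.7] rot [ 0.22 -0.    0.58] F [-0.23  0.12  0.83] M [-0.01  0.04  0.05] op 0.999
```

View pics/s2c.png

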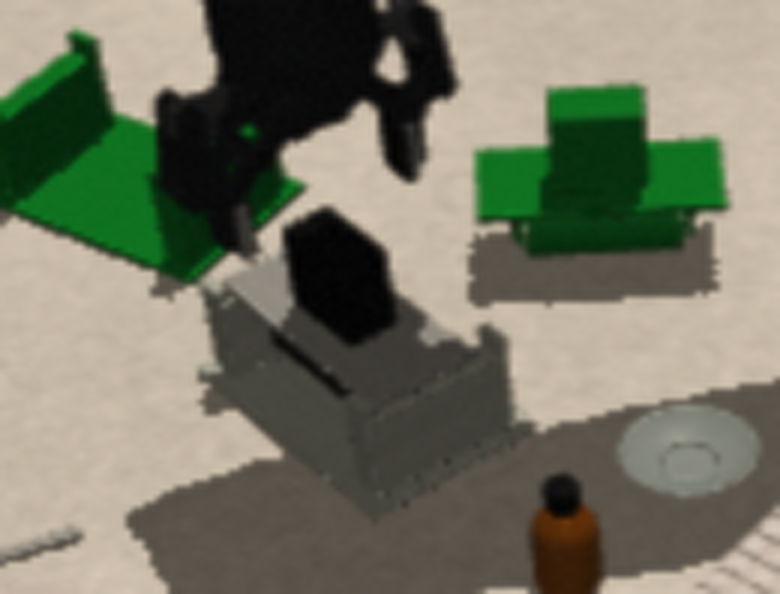

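```bash
python3 - <<'E'
from h import *
for n in('s2',):
    c=load(n); K=np.array([[c['fx'],0,c['cx']],[0,c['fy'],c['cy']],[0,0,1.]])
    th=np.radians(-13);d=np.array([np.cos(th),np.sin(th),0])
    t=np.array([.534,-.174,.095])
    pts=np.array([t,t+[0,0,.011],t+d*.043+[0,0,0.005],t-d*.043+[0,0,0.005],[.536,-.165,.121],[.536,-.165,.0935]])
    uv=cv2.projectPoints(pts,c['rvec'],c['tvec'],K,None)[0][:,0]
    print(np.c_[uv,(uv-[140,110])*[6,5.4]].round(0))
c=snap('scene','s3')
print(get_state()['eef_pos'])
c=snap('top','t3'); a=cv2.resize(c['img'][140:250,230:360],None,fx=6,fy=5.4,interpolation=cv2.INTER_CUBIC); cv2.imwrite('pics/t3c.png',a)
c=load('s3'); a=cv2.resize(c['img'][110:220,140:270],None,fx=6,fy=5.4,interpolation=cv2.INTER_CUBIC); cv2.imwrite('pics/s3c.png',a)
E
```

```text
[[194. 159. 324. 263.]
 [194. 156. 322. 247.]
 [181. 164. 248. 293.]
 [206. 151. 396. 220.]
 [195. 153. 330. 234.]
 [196. 161. 336. 274.]]
[ 0.53459324 -0.17366224  0.09605286]
```

View pics/s3c.png

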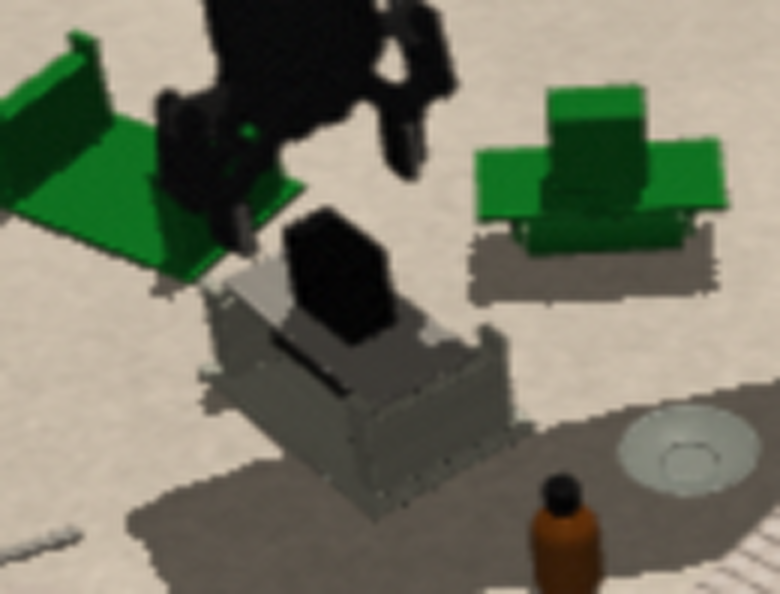

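View pics/t3c.png

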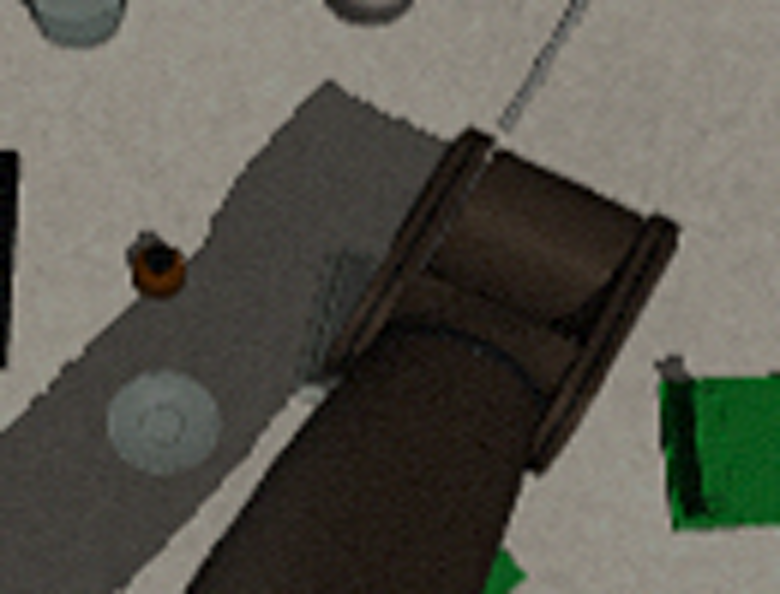

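```bash
python3 - <<'E'
from h import *
c=load('s3');X=cloud(c)
for u,v in((408,170),(405,140),(240,243),(235,220),(330,225),(345,300)):
    uu,vv=round(140+u/6),round(110+v/5.4)
    for dv in(-1,0,1): print(u,v,X[vv+dv,uu].round(4),c['img'][vv+dv,uu])
s=get_state();print(s['qpos'].round(3),s['eef_pos'])
E
```

```text
408 170 [ 0.4929 -0.1505  0.1468] [27 28 30]
408 170 [ 0.4899 -0.1539  0.1395] [27 29 31]
408 170 [ 0.4919 -0.1525  0.1379] [35 37 41]
405 140 [ 0.4903 -0.1509  0.1627] [39 41 44]
405 140 [ 0.4928 -0.1489  0.1618] [37 39 41]
405 140 [ 0.4938 -0.1483  0.1592] [31 33 35]
240 243 [ 0.5817 -0.1755  0.1463] [46 49 51]
240 243 [ 0.5832 -0.1745  0.1443] [40 43 45]
240 243 [ 0.5815 -0.1771  0.1382] [41 43 47]
235 220 [ 0.5827 -0.1755  0.1614] [33 35 36]
235 220 [ 0.5827 -0.1763  0.1574] [31 33 35]
235 220 [ 0.5853 -0.174   0.1568] [26 26 27]
330 225 [ 0.5276 -0.1723  0.1201] [4 4 4]
330 225 [ 0.5317 -0.1686  0.1211] [6 7 6]
330 225 [ 0.5357 -0.1651  0.122 ] [4 5 5]
345 300 [ 0.55   -0.145   0.0978] [5 5 5]
345 300 [ 0.5512 -0.1443  0.0952] [5 5 5]
345 300 [ 0.5539 -0.142   0.0947] [4 5 6]
[-0.493  0.158  1.946 -0.004  1.033 -0.255] [ 0.53510055 -0.17365117  0.0966237 ]
```

```bash
python3 - <<'E'
from h import *
th=np.radians(-13);dd=np.array([np.cos(th),np.sin(th),0])
for n,t in(('scene0',[.277,-.615,.207]),('s1',[.4914,-.2282,.198]),('s3',[.535,-.1737,.0966])):
    c=load(n);X=cloud(c);t=np.array(t)
    m=(c['depth']>0)&(np.abs(X-t).max(-1)<.09)&(X[...,2]>.125)&(c['img'].max(-1)<70)
    p=X[m]; print(n,len(p),'minz',np.sort(p[:,2])[:5].round(3) if len(p) else '')
    q=p[p[:,2]<np.sort(p[:,2])[5]+.03]
    print((q.max(0)+q.min(0))/2, q.min(0).round(3),q.max(0).round(3),t)
s=get_state();print(s['time'],s['eef_pos'],s['qpos'].round(4),s['dq'].round(3))
E
```

```text
scene0 210 minz [0.242 0.244 0.245 0.247 0.247]
[ 0.27745158 -0.61145993  0.26026631] [ 0.246 -0.666  0.242] [ 0.309 -0.557  0.278] [ 0.277 -0.615  0.207]
s1 226 minz [0.125 0.125 0.125 0.125 0.126]
[ 0.54170403 -0.14958497  0.12558949] [ 0.532 -0.16   0.125] [ 0.551 -0.139  0.126] [ 0.4914 -0.2282  0.198 ]
s3 218 minz [0.126 0.127 0.135 0.136 0.138]
[ 0.53561831 -0.16579124  0.14678445] [ 0.481 -0.191  0.126] [ 0.591 -0.141  0.168] [ 0.535  -0.1737  0.0966]
2.35 [ 0.53510055 -0.17365117  0.0966237 ] [-0.4926  0.1578  1.9457 -0.0037  1.0334 -0.2545] [ 0.008 -0.007 -0.008  0.001 -0.004  0.001]
```

>>> move_arm --linear '[[0, 0.008, 0.03], [0, 0, 0.03], [0, 0, 0], [0, 0, 0], [0, 0, 0], [0, 0, 0], [0, 0, 0], [0, 0, 0]]' --twist '[[0, 0, 0], [0, 0, 0], [0, 0, 0], [0, 0, 0], [0, 0, 0], [0, 0, 0], [0, 0, 0], [0, 0, 0]]' --grip 0 --force 20

```text
time: 3.02
eef_pos: [0.5368, -0.1664, 0.1638]
tcp_rot: [0.785, 0.619, 0.001, 0.007]
contact_force: [0.0, -0.7, 0.1]
opening: 0.0
```

```bash
python3 d.py .536 -.165 .0855 -13; python3 - <<'E'
from h import *
c=snap('scene','s4'); a=cv2.resize(c['img'][80:190,140:270],None,fx=6,fy=5.4,interpolation=cv2.INTER_CUBIC); cv2.imwrite('pics/s4c.png',a)
s=get_state(); t=s['eef_pos'];K=np.array([[c['fx'],0,c['cx']],[0,c['fy'],c['cy']],[0,0,1.]])
uv=cv2.projectPoints(np.array([t,t-[0,0,.008],t+[0,0,.011]]),c['rvec'],c['tvec'],K,None)[0][:,0]; print((uv-[140,80])*[6,5.4])
E
```

```text
t 3.02 pos [ 536.8 -166.4  163.8] d mm [ -0.8   1.4 -78.3] rot [0.51 0.56 0.53] F [ 0.02 -0.74  0.11] M [-0.03  0.05 -0.08] op 0.0
[[316.61648546 332.58932158]
 [318.57988466 344.71680954]
 [313.88877222 315.74083276]]
```

View pics/s4c.png

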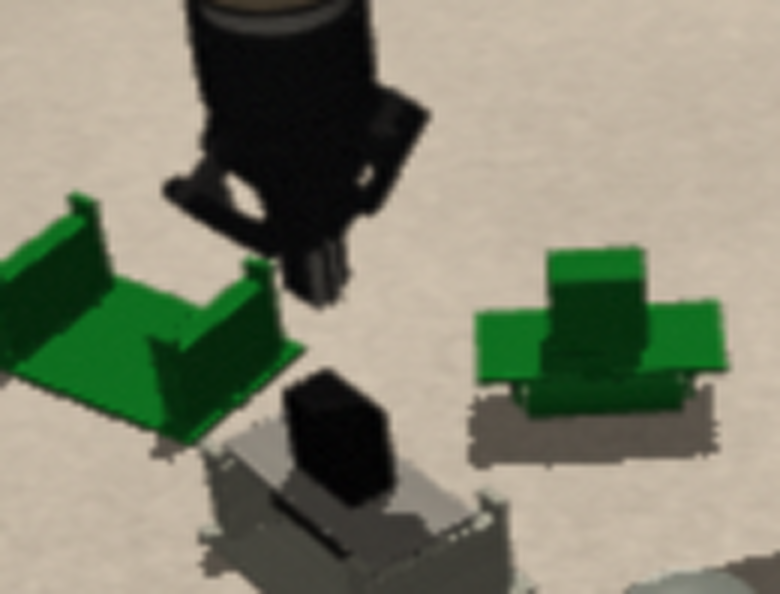

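```bash
python3 - <<'E'
from h import *
c=load('s4');X=cloud(c)
for u,v in((320,295),(325,280),(315,285)):
    uu,vv=round(140+u/6),round(80+v/5.4)
    for dv in(0,1): print(u,v,X[vv+dv,uu].round(4))
E
```

```text
320 295 [ 0.5431 -0.155   0.1961]
320 295 [ 0.5436 -0.1549  0.1931]
325 280 [ 0.5383 -0.1546  0.2033]
325 280 [ 0.5403 -0.153   0.202 ]
315 285 [ 0.5453 -0.1553  0.2042]
315 285 [ 0.5427 -0.1586  0.1976]
```

>>> move_arm --linear '[[0, 0, 0], [0, 0, 0], [0, 0, 0], [0, 0, 0], [0, 0, 0], [0, 0, -0.02], [0, 0, -0.02], [0, 0, -0.02], [0, 0, -0.01]]' --twist '[[0.3, 0.4, 0.3], [0, 0, 0], [0, 0, 0], [0, 0, 0], [0, 0, 0], [0, 0, 0], [0, 0, 0], [0, 0, 0], [0, 0, 0]]' --grip 1

```text
time: 3.82
eef_pos: [0.5384, -0.1674, 0.0931]
tcp_rot: [0.784, 0.621, 0.001, 0.004]
contact_force: [-0.1, -1.2, -0.1]
opening: 1.002
```

```bash
python3 d.py .536 -.165 .0855 -13; python3 - <<'E'
from h import *
c=snap('scene','s5'); a=cv2.resize(c['img'][110:220,140:270],None,fx=6,fy=5.4,interpolation=cv2.INTER_CUBIC); cv2.imwrite('pics/s5c.png',a)
E
```

```text
t 3.82 pos [ 538.4 -167.4   93.1] d mm [-2.4  2.4 -7.6] rot [0.3  0.36 0.2 ] F [-0.14 -1.23 -0.12] M [-0.02  0.08 -0.02] op 1.002
```

View pics/s5c.png

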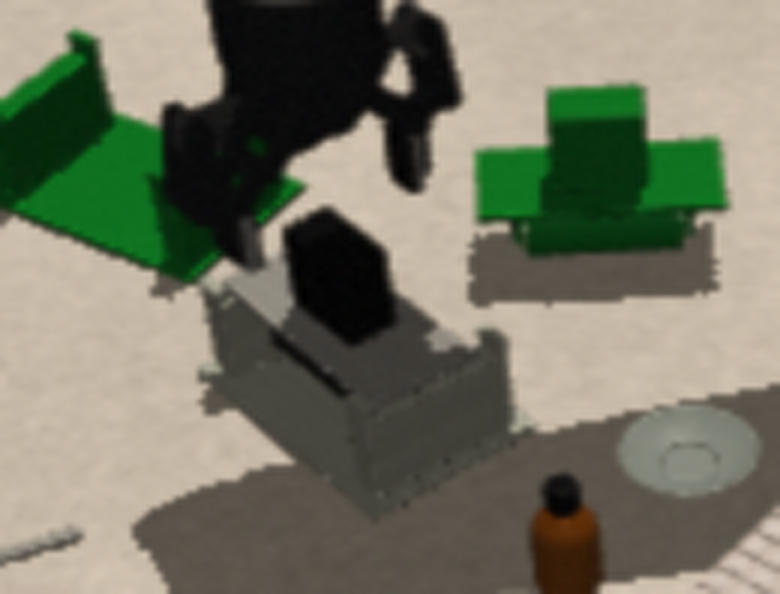

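The rendered fingertips sit about 35 mm above where the reported TCP puts them. I'll go down in stages and check the force at each.

>>> move_arm --linear '[[-0.002, 0.002, -0.012], [0, 0, -0.012], [0, 0, 0]]' --twist '[[0.3, 0.3, 0], [0, 0, 0], [0, 0, 0]]'

```text
time: 4.12
eef_pos: [0.5359, -0.1651, 0.0666]
tcp_rot: [0.784, 0.621, 0.0, -0.001]
contact_force: [1.0, 0.0, -0.9]
opening: 1.0
```

```bash
python3 d.py .536 -.165 .050 -13; python3 - <<'E'
from h import *
c=snap('scene','s6'); a=cv2.resize(c['img'][110:220,140:270],None,fx=6,fy=5.4,interpolation=cv2.INTER_CUBIC); cv2.imwrite('pics/s6c.png',a)
E
```

```text
t 4.12 pos [ 535.9 -165.1   66.6] d mm [  0.1   0.1 -16.6] rot [-0.07 -0.04  0.2 ] F [ 1.    0.02 -0.92] M [-0.03  0.01 -0.04] op 1.0
```

View pics/s6c.png

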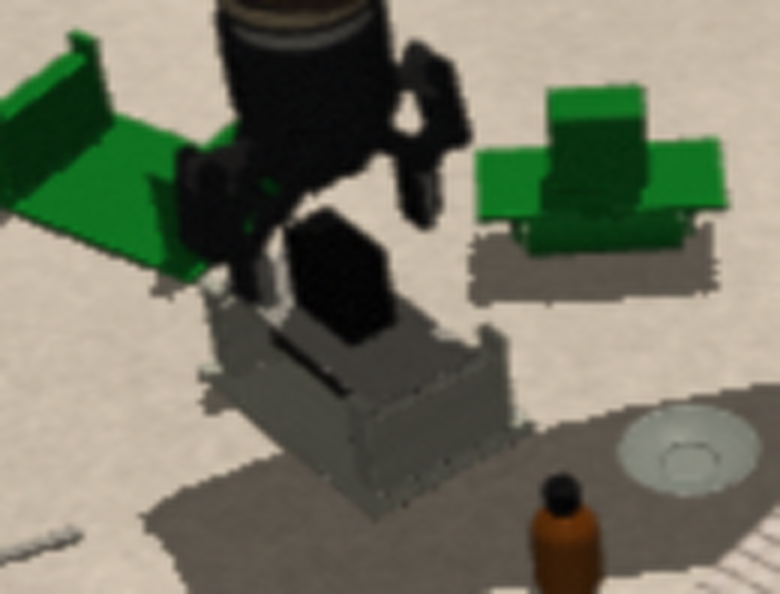

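>>> move_arm --linear '[[0, 0, -0.008], [0, 0, -0.006], [0, 0, 0], [0, 0, 0]]' --twist '[[0, 0, 0.2], [0, 0, 0], [0, 0, 0], [0, 0, 0]]'

```text
time: 4.5
eef_pos: [0.5382, -0.1662, 0.0544]
tcp_rot: [0.782, 0.623, 0.001, 0.002]
contact_force: [0.6, 0.3, 0.9]
opening: 0.998
```

```bash
python3 d.py .536 -.165 .050 -13; python3 - <<'E'
from h import *
c=snap('scene','s7'); a=cv2.resize(c['img'][110:220,140:270],None,fx=6,fy=5.4,interpolation=cv2.INTER_CUBIC); cv2.imwrite('pics/s7c.png',a)
X=cloud(c)
t=np.array([.536,-.165,.1]);m=(c['depth']>0)&(np.abs(X-t).max(-1)<.075)&(X[...,2]>.075)&(c['img'].max(-1)<70)
p=X[m]; 
for s in(-1,1):
    q=p[s*((p-t)@[.974,-.225,0])>.03]; print(len(q),np.sort(q[:,2])[:6].round(3), q.mean(0).round(3))
E
```

```text
t 4.5 pos [ 538.2 -166.2   54.4] d mm [-2.2  1.2 -4.4] rot [ 0.07  0.23 -0.02] F [0.58 0.28 0.89] M [-0.08  0.03  0.02] op 0.998
169 [0.093 0.094 0.096 0.097 0.097 0.098] [ 0.488 -0.146  0.138]
265 [0.093 0.094 0.098 0.098 0.099 0.101] [ 0.589 -0.171  0.144]
```

View pics/s7c.png

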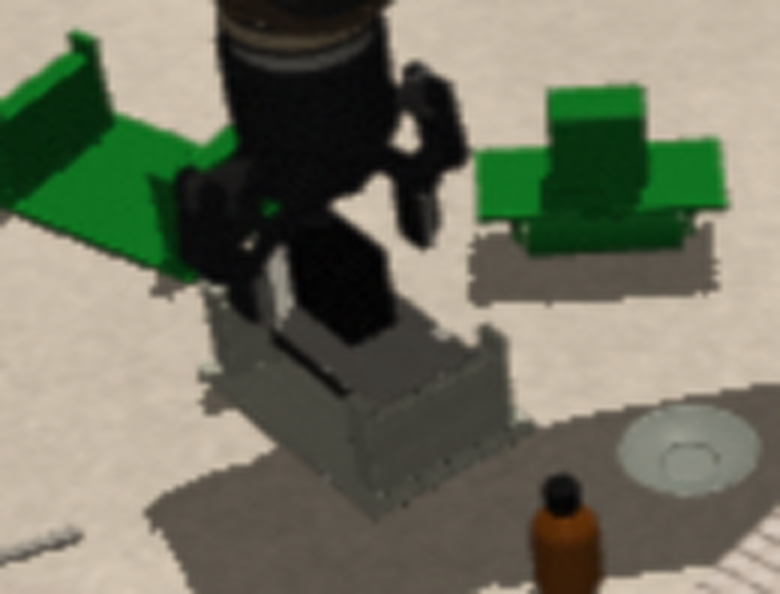

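>>> move_arm --linear '[[-0.002, 0.001, -0.005], [0, 0, 0], [0, 0, 0], [0, 0, 0], [0, 0, 0], [0, 0, 0], [0, 0, 0], [0, 0, 0]]' --twist '[[0, 0.2, 0], [0, 0, 0], [0, 0, 0], [0, 0, 0], [0, 0, 0], [0, 0, 0], [0, 0, 0], [0, 0, 0]]' --grip 0 --force 80

```text
time: 5.22
eef_pos: [0.537, -0.1655, 0.0505]
tcp_rot: [0.783, 0.623, 0.0, 0.002]
contact_force: [0.5, -0.5, -0.7]
opening: 0.345
```

```bash
python3 d.py .536 -.165 .050 -13; python3 - <<'E'
from h import *
c=snap('scene','s8'); a=cv2.resize(c['img'][110:220,140:270],None,fx=6,fy=5.4,interpolation=cv2.INTER_CUBIC); cv2.imwrite('pics/s8c.png',a)
E
python3 d.py .536 -.165 .050 -13
```

```text
t 5.22 pos [ 537.  -165.5   50.5] d mm [-1.   0.5 -0.5] rot [ 0.15  0.17 -0.02] F [ 0.54 -0.51 -0.66] M [ 0.   -0.01 -0.04] op 0.345
t 5.27 pos [ 537.  -165.5   50.5] d mm [-1.   0.5 -0.5] rot [ 0.15  0.17 -0.02] F [ 0.54 -0.08 -0.75] M [-0.03 -0.01 -0.02] op 0.343
```

View pics/s8c.png

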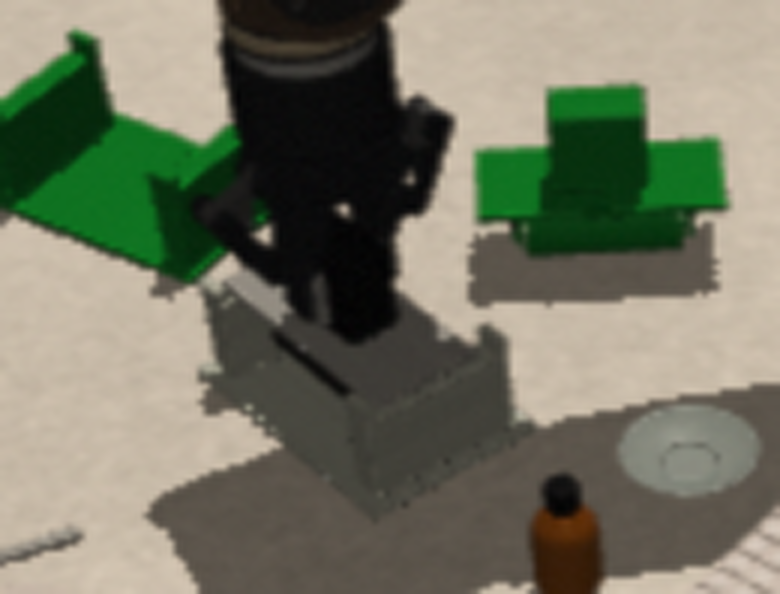

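>>> move_arm --linear '[[0, 0, 0.006], [0, 0, 0.01], [0, 0, 0.02], [0, 0, 0.03], [0, 0, 0.03], [0, 0, 0.03], [0, 0, 0.02], [0, 0, 0], [0, 0, 0], [0, 0, 0], [0, 0, 0]]' --twist '[[0, 0, 0], [0, 0, 0], [0, 0, 0], [0, 0, 0], [0, 0, 0], [0, 0, 0], [0, 0, 0], [0, 0, 0], [0, 0, 0], [0, 0, 0], [0, 0, 0]]' --force 110

```text
time: 6.18
eef_pos: [0.5262, -0.1599, 0.1949]
tcp_rot: [0.782, 0.623, -0.005, -0.009]
contact_force: [-0.7, 0.1, -3.9]
opening: 0.337
```

```bash
python3 d.py .536 -.165 .180 -13; python3 - <<'E'
from h import *
c=snap('scene','s9'); a=cv2.resize(c['img'][60:220,120:290],None,fx=4.5,fy=3.7,interpolation=cv2.INTER_CUBIC); cv2.imwrite('pics/s9c.png',a)
E
python3 d.py .536 -.165 .180 -13
```

```text
t 6.18 pos [ 526.2 -159.9  194.9] d mm [  9.8  -5.1 -14.9] rot [-0.47 -1.05 -0.03] F [-0.68  0.11 -3.94] M [ 0.03 -0.03  0.02] op 0.337
t 6.23 pos [ 525.9 -159.8  194.3] d mm [ 10.1  -5.2 -14.3] rot [-0.51 -1.11 -0.03] F [ 0.41 -0.28 -4.11] M [-0.02  0.05 -0.04] op 0.336
```

View pics/s9c.png

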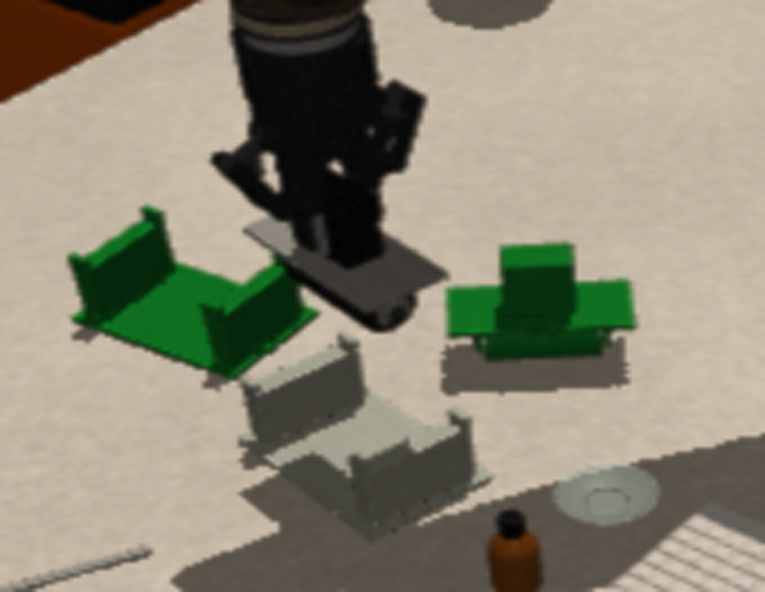

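>>> move_arm --linear '[[0.001, 0.02, 0], [0.001, 0.028, 0], [0.001, 0.028, 0], [0.001, 0.028, 0], [0.001, 0.028, 0], [0.001, 0.028, 0], [0.001, 0.028, 0], [0.001, 0.028, 0], [0.001, 0.028, 0], [0.001, 0.028, 0], [0, 0.02, 0], [0, 0, 0], [0, 0, 0]]' --twist '[[-0.3, -0.6, 1], [-0.2, -0.4, 1], [0, 0, 1], [0, 0, 1], [0, 0, 1], [0, 0, 1], [0, 0, 1], [0, 0, 1], [0, 0, 1], [0, 0, 1], [0, 0, 1], [0, 0, 0], [0, 0, 0]]'

```text
time: 7.32
eef_pos: [0.5203, 0.1455, 0.1669]
tcp_rot: [0.717, 0.696, -0.016, -0.017]
contact_force: [-0.7, -0.3, -4.4]
opening: 0.34
```

```bash
python3 d.py .535 .1467 .160 -2.1; python3 - <<'E'
from h import *
import h
c=load('s9'); X=cloud(c); I=c['img']
m=(c['depth']>0)&(np.hypot(X[...,0]-.534,X[...,1]+.164)<.12)&(X[...,2]>.052)&(X[...,2]<.075)
p=X[m][:,:2]; r=cv2.minAreaRect((p*1000).astype(np.float32)); print('rails s9',r,len(p))
c=snap('top','t10'); X=cloud(c)
m=(c['depth']>0)&(np.hypot(X[...,0]-.534,X[...,1]+.164)<.12)&(X[...,2]>.052)&(X[...,2]<.075)
p=X[m][:,:2]; r=cv2.minAreaRect((p*1000).astype(np.float32)); print('rails top',r,len(p))
c=snap('scene','s10'); X=cloud(c)
m=(c['depth']>0)&(np.hypot(X[...,0]-.534,X[...,1]+.164)<.12)&(X[...,2]>.052)&(X[...,2]<.075)
p=X[m][:,:2]; r=cv2.minAreaRect((p*1000).astype(np.float32)); print('rails s10',r,len(p))
a=cv2.resize(c['img'][110:280,190:340],None,fx=5,fy=3.5,interpolation=cv2.INTER_CUBIC); cv2.imwrite('pics/s10c.png',a)
c=load('t10');a=cv2.resize(c['img'][150:240,260:350],None,fx=6.5,fy=6.5,interpolation=cv2.INTER_CUBIC); cv2.imwrite('pics/t10c.png',a)
E
```

```text
t 7.32 pos [520.3 145.5 166.9] d mm [14.7  1.2 -6.9] rot [-0.09 -2.67 -0.4 ] F [-0.68 -0.28 -4.39] M [-0.04 -0.01 -0.02] op 0.34
rails s9 ((500.089111328125, -152.68807983398438), (143.09808349609375, 158.5849151611328), 76.72708129882812) 380
rails top ((498.3355712890625, -155.87155151367188), (135.6829833984375, 155.28262329101562), 76.87934875488281) 234
rails s10 ((498.8287353515625, -153.414306640625), (143.61407470703125, 160.7716522216797), 76.55252075195312) 382
```

View pics/s10c.png

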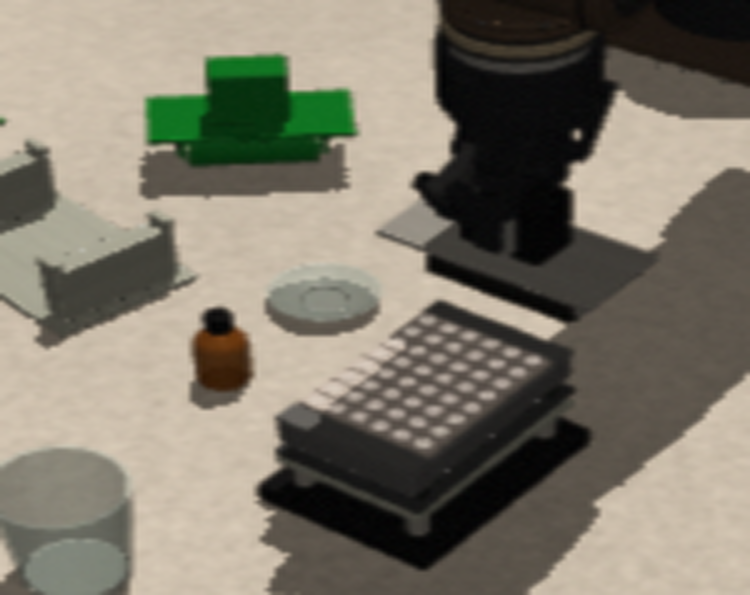

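View pics/t10c.png

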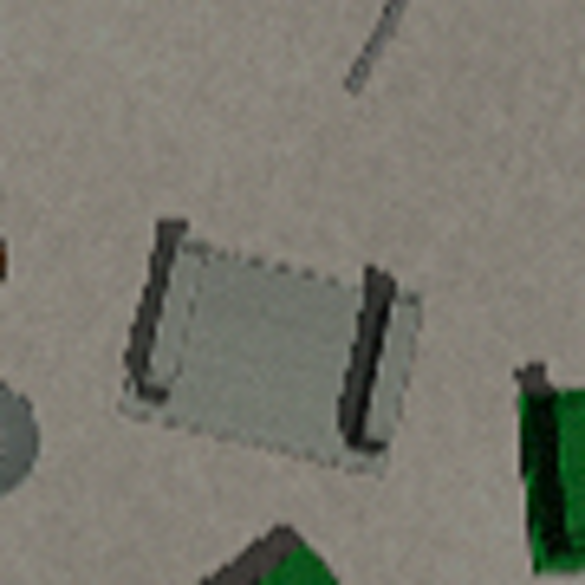

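>>> move_arm --linear '[[0.008, 0, 0], [0.006, 0, 0], [0, 0, 0], [0, 0, 0]]' --twist '[[0, -1.5, -0.4], [0, -1.1, 0], [0, 0, 0], [0, 0, 0]]'

```text
time: 7.75
eef_pos: [0.5344, 0.1407, 0.1652]
tcp_rot: [0.722, 0.691, -0.001, -0.001]
contact_force: [0.0, -0.1, -4.3]
opening: 0.339
```

```bash
python3 d.py .535 .1467 .150 -2.1; python3 - <<'E'
from h import *
c=load('t10')
q=lambda u,v,z:P(c,260+u/6.5-.4,150+v/6.5-.4,z).round(4)
pts=[q(*p,.006) for p in((187,240),(420,295),(380,473),(120,405))];print(pts,np.mean(pts,0))
pts=[q(*p,.07) for p in((173,222),(380,270),(362,442),(147,395))];print(pts,np.mean(pts,0))
E
```

```text
t 7.75 pos [534.4 140.7 165.2] d mm [  0.6   6.  -15.2] rot [-0.01 -0.17  0.41] F [ 0.02 -0.12 -4.26] M [ 0.01 -0.02 -0.01] op 0.339
[array([ 0.5993, -0.1168,  0.006 ]), array([ 0.5695, -0.2467,  0.006 ]), array([ 0.4694, -0.2232,  0.006 ]), array([ 0.5056, -0.0796,  0.006 ])] [ 0.53595  -0.166575  0.006   ]
[array([ 0.5963, -0.1044,  0.07  ]), array([ 0.5713, -0.2152,  0.07  ]), array([ 0.4784, -0.2046,  0.07  ]), array([ 0.5022, -0.0906,  0.07  ])] [ 0.53705 -0.1537   0.07   ]
```

>>> move_arm --linear '[[0, 0.006, -0.008], [0, 0, -0.006], [0, 0, 0], [0, 0, 0]]' --twist '[[0, -0.2, 0.4], [0, 0, 0], [0, 0, 0], [0, 0, 0]]'

```text
time: 8.08
eef_pos: [0.5341, 0.1457, 0.1496]
tcp_rot: [0.721, 0.693, -0.0, -0.0]
contact_force: [0.3, -0.3, -4.6]
opening: 0.333
```

```bash
python3 d.py .535 .1467 .140 -2.1
```

```text
t 8.08 pos [534.1 145.7 149.6] d mm [ 0.9  1.  -9.6] rot [-0.   -0.04  0.11] F [ 0.27 -0.33 -4.65] M [0.03 0.08 0.03] op 0.333
```

Tare Fz is about -4.3. I'm now feeling for the ledge.

>>> move_arm --linear '[[0.001, 0.001, -0.002], [0, 0, -0.0015], [0, 0, 0], [0, 0, 0]]' --twist '[[0, 0, 0], [0, 0, 0], [0, 0, 0], [0, 0, 0]]'

```text
time: 8.42
eef_pos: [0.5349, 0.147, 0.1452]
tcp_rot: [0.72, 0.694, -0.001, -0.001]
contact_force: [-0.0, -0.3, -4.3]
opening: 0.339
```

>>> move_arm --linear '[[0, 0, -0.0015], [0, 0, -0.0015], [0, 0, 0], [0, 0, 0]]' --twist '[[0, 0, 0], [0, 0, 0], [0, 0, 0], [0, 0, 0]]'

```text
time: 8.75
eef_pos: [0.5352, 0.1471, 0.1425]
tcp_rot: [0.72, 0.694, -0.0, -0.0]
contact_force: [-0.6, -0.3, -4.2]
opening: 0.339
```

>>> move_arm --linear '[[0, 0, -0.0015], [0, 0, -0.001], [0, 0, 0]]' --twist '[[0, 0, 0], [0, 0, 0], [0, 0, 0]]'

```text
time: 9.0
eef_pos: [0.5358, 0.1472, 0.142]
tcp_rot: [0.72, 0.694, 0.0, 0.0]
contact_force: [-1.2, -0.8, -2.3]
opening: 0.34
```

>>> move_arm --linear '[[0, 0, -0.001], [0, 0, -0.001]]' --twist '[[0, 0, 0], [0, 0, 0]]'

```text
time: 9.17
eef_pos: [0.5359, 0.1472, 0.1412]
tcp_rot: [0.72, 0.694, 0.0, 0.0]
contact_force: [-3.6, -0.1, 2.7]
opening: 0.336
```

>>> move_arm --linear '[[0, 0, -0.001], [0, 0, -0.001]]' --twist '[[0, 0, 0], [0, 0, 0]]'

```text
time: 9.33
eef_pos: [0.536, 0.1472, 0.1409]
tcp_rot: [0.72, 0.694, -0.0, 0.0]
contact_force: [-3.9, 0.3, 4.2]
opening: 0.338
```

>>> move_arm --linear '[[0, 0, 0], [0, 0, 0]]' --twist '[[0, 0, 0], [0, 0, 0]]'

```text
time: 9.5
eef_pos: [0.5359, 0.1472, 0.1414]
tcp_rot: [0.72, 0.694, -0.0, 0.0]
contact_force: [-2.3, -0.4, 0.6]
opening: 0.338
```

>>> move_arm --linear '[[0.001, 0, -0.0015], [0.002, 0, -0.0015], [0.002, 0, -0.0015]]' --twist '[[0, 0, 0], [0, 0, 0], [0, 0, 0]]'

```text
time: 9.75
eef_pos: [0.5422, 0.147, 0.1401]
tcp_rot: [0.72, 0.694, 0.0, 0.001]
contact_force: [-1.8, -2.2, 7.8]
opening: 0.339
```

>>> move_arm --linear '[[0.003, 0, -0.0015], [0.003, 0, -0.0017]]' --twist '[[0, 0, 0], [0, 0, 0]]'

```text
time: 9.92
eef_pos: [0.5513, 0.1467, 0.1399]
tcp_rot: [0.72, 0.694, 0.003, 0.004]
contact_force: [-3.9, -0.9, 5.4]
opening: 0.334
```

```bash
python3 d.py .595 .1445 .140 -2.1
```

```text
t 9.92 pos [551.3 146.7 139.9] d mm [43.7 -2.2  0.1] rot [ 0.13  0.59 -0.  ] F [-3.87 -0.91  5.35] M [-0.19  0.87  0.05] op 0.334
```

>>> move_arm --linear '[[0.001, 0, -0.0019], [0.002, 0, -0.002]]' --twist '[[0.1, 0.4, 0], [0, 0.1, 0]]'

```text
time: 10.08
eef_pos: [0.5579, 0.1464, 0.1395]
tcp_rot: [0.72, 0.694, 0.003, 0.004]
contact_force: [0.0, -1.2, 7.3]
opening: 0.337
```

>>> move_arm --linear '[[0.002, 0, -0.002], [0.002, 0, -0.002]]' --twist '[[0, 0, 0], [0, 0, 0]]'

```text
time: 10.25
eef_pos: [0.5654, 0.1461, 0.1391]
tcp_rot: [0.72, 0.694, 0.006, 0.007]
contact_force: [-3.9, -1.0, 8.0]
opening: 0.342
```

```bash
python3 d.py .595 .1445 .140 -2.1
```

```text
t 10.25 pos [565.4 146.1 139.1] d mm [29.6 -1.6  0.9] rot [ 0.08  1.   -0.02] F [-3.95 -1.03  8.  ] M [-0.18  0.78  0.01] op 0.342
```

>>> move_arm --linear '[[0.0015, 0, -0.0023], [0.0015, 0, -0.0023], [0.0015, 0, -0.0023]]' --twist '[[0.1, 0.8, 0], [0, 0.7, 0], [0, 0.5, 0]]'

```text
time: 10.5
eef_pos: [0.5763, 0.1456, 0.1388]
tcp_rot: [0.72, 0.694, -0.001, -0.001]
contact_force: [-4.4, -0.9, 7.4]
opening: 0.334
```

```bash
python3 d.py .595 .1445 .140 -2.1
```

```text
t 10.5 pos [576.3 145.6 138.8] d mm [18.7 -1.1  1.2] rot [ 0.03 -0.14 -0.04] F [-4.41 -0.87  7.37] M [-0.16  1.11 -0.01] op 0.334
```

>>> move_arm --linear '[[0.0012, 0, -0.0028], [0.0012, 0, -0.0028], [0.0012, 0, -0.0028]]' --twist '[[0, 0.2, 0], [0, 0.3, 0], [0, 0.3, 0]]'

```text
time: 10.75
eef_pos: [0.5875, 0.1452, 0.1383]
tcp_rot: [0.72, 0.694, 0.0, 0.001]
contact_force: [-0.0, -2.0, 7.5]
opening: 0.344
```

```bash
python3 d.py .595 .1445 .140 -2.1
```

```text
t 10.75 pos [587.5 145.2 138.3] d mm [ 7.5 -0.7  1.7] rot [ 0.06  0.06 -0.05] F [-0.02 -1.98  7.55] M [-0.24  0.04 -0.  ] op 0.344
```

>>> move_arm --linear '[[0.0012, 0, -0.003], [0.0012, 0, -0.003], [0.0012, 0, -0.003]]' --twist '[[0, 0.2, 0], [0, 0.3, 0], [0, 0.3, 0]]'

```text
time: 11.0
eef_pos: [0.5984, 0.1448, 0.1377]
tcp_rot: [0.72, 0.694, 0.001, 0.002]
contact_force: [-0.2, -1.7, 7.8]
opening: 0.336
```

```bash
python3 d.py .595 .1445 .140 -2.1
```

```text
t 11.0 pos [598.4 144.8 137.7] d mm [-3.4 -0.3  2.3] rot [ 0.09  0.23 -0.07] F [-0.17 -1.75  7.82] M [-0.26  0.06  0.04] op 0.336
```

>>> move_arm --linear '[[0.0012, 0, -0.003], [0.0012, 0, -0.003], [0.0012, 0, -0.003]]' --twist '[[0, 0.2, 0], [0, 0.3, 0], [0, 0.3, 0]]'

```text
time: 11.25
eef_pos: [0.609, 0.1444, 0.1372]
tcp_rot: [0.719, 0.695, 0.002, 0.003]
contact_force: [-0.7, -1.1, 8.9]
opening: 0.34
```

```bash
python3 d.py .595 .1445 .140 -2.1
```

```text
t 11.25 pos [609.  144.4 137.2] d mm [-14.    0.1   2.8] rot [ 0.12  0.37 -0.08] F [-0.73 -1.06  8.85] M [-0.25  0.23  0.  ] op 0.34
```

>>> move_arm --linear '[[0.0012, 0, -0.0032], [0.0012, 0, -0.0032], [0.0012, 0, -0.0032]]' --twist '[[-0.1, 0.5, 0], [-0.1, 0.4, 0], [0, 0.4, 0]]'

```text
time: 11.5
eef_pos: [0.6198, 0.1441, 0.1365]
tcp_rot: [0.719, 0.695, -0.002, 0.002]
contact_force: [-1.9, -1.5, 9.9]
opening: 0.334
```

```bash
python3 d.py .655 .1423 .140 -2.1
```

```text
t 11.5 pos [619.8 144.1 136.5] d mm [35.2 -1.8  3.5] rot [ 0.33  0.03 -0.08] F [-1.92 -1.47  9.9 ] M [-0.16  0.48 -0.02] op 0.334
```

>>> move_arm --linear '[[0.0012, 0, -0.0032], [0.0012, 0, -0.0032], [0.0012, 0, -0.0032]]' --twist '[[0, 0.4, 0], [0, 0.4, 0], [0, 0.4, 0]]'

```text
time: 11.75
eef_pos: [0.6307, 0.1436, 0.136]
tcp_rot: [0.719, 0.695, -0.003, 0.001]
contact_force: [-4.0, -0.9, 9.7]
opening: 0.337
```

```bash
python3 d.py .655 .1423 .140 -2.1
```

```text
t 11.75 pos [630.7 143.6 136. ] d mm [24.3 -1.3  4. ] rot [ 0.34 -0.2  -0.08] F [-3.98 -0.91  9.67] M [-0.14  0.84  0.03] op 0.337
```

>>> move_arm --linear '[[0.0012, 0, -0.0032], [0.0012, 0, -0.0032], [0.0012, 0, -0.0032]]' --twist '[[0.2, 0.2, 0], [0.1, 0.2, 0], [0, 0.3, 0]]'

```text
time: 12.0
eef_pos: [0.6437, 0.143, 0.136]
tcp_rot: [0.719, 0.695, 0.003, 0.003]
contact_force: [-0.0, -0.5, 6.4]
opening: 0.336
```

>>> move_arm --linear '[[0.0012, 0, -0.003], [0.0012, 0, -0.003], [0.001, 0, -0.0028]]' --twist '[[0, 0.2, 0], [0, 0.3, 0], [0, 0.3, 0]]'

```text
time: 12.25
eef_pos: [0.6572, 0.1424, 0.1354]
tcp_rot: [0.719, 0.694, 0.007, 0.008]
contact_force: [-0.1, -0.6, 5.8]
opening: 0.337
```

```bash
python3 d.py .655 .1423 .140 -2.1
```

```text
t 12.25 pos [657.2 142.4 135.4] d mm [-2.2 -0.1  4.6] rot [ 0.07  1.18 -0.08] F [-0.15 -0.62  5.82] M [-0.12 -0.03  0.03] op 0.337
```

>>> move_arm --linear '[[-0.002, 0, -0.0025], [-0.0012, 0, -0.003]]' --twist '[[0, 0.7, 0], [0, 0.3, 0]]'

```text
time: 12.42
eef_pos: [0.6607, 0.1422, 0.1351]
tcp_rot: [0.72, 0.694, 0.007, 0.007]
contact_force: [0.3, -0.7, 6.0]
opening: 0.338
```

```bash
python3 d.py .595 .1445 .140 -2.1
```

```text
t 12.42 pos [660.7 142.2 135.1] d mm [-65.7   2.3   4.9] rot [ 0.04  1.16 -0.06] F [ 0.3  -0.68  5.96] M [-0.16  0.05 -0.01] op 0.338
```

>>> move_arm --linear '[[-0.003, 0, -0.003], [-0.003, 0, -0.003], [-0.002, 0, -0.0035]]' --twist '[[0, 0.6, 0], [0, 0.4, 0], [0, 0.2, 0]]'

```text
time: 12.67
eef_pos: [0.6634, 0.1421, 0.1348]
tcp_rot: [0.72, 0.694, 0.01, 0.01]
contact_force: [0.3, 0.1, 7.2]
opening: 0.342
```

```bash
python3 d.py .595 .1445 .140 -2.1
```

```text
t 12.67 pos [663.4 142.1 134.8] d mm [-68.4   2.4   5.2] rot [-0.01  1.59 -0.06] F [0.3  0.07 7.16] M [-0.2  -0.05 -0.01] op 0.342
```

>>> move_arm --linear '[[-0.005, 0, 0.001], [-0.006, 0, 0]]' --twist '[[0, 1, 0], [0, 0.6, 0]]'

```text
time: 12.83
eef_pos: [0.6558, 0.142, 0.137]
tcp_rot: [0.72, 0.694, 0.003, 0.003]
contact_force: [0.8, 0.2, -2.8]
opening: 0.342
```

```bash
python3 d.py .595 .1445 .140 -2.1
```

```text
t 12.83 pos [655.8 142.  137. ] d mm [-60.8   2.5   3. ] rot [-0.05  0.5  -0.04] F [ 0.76  0.18 -2.79] M [-0.04 -0.15  0.02] op 0.342
```

>>> move_arm --linear '[[-0.004, 0, -0.002], [-0.005, 0, -0.0025]]' --twist '[[0, 0.5, 0], [0, 0.4, 0]]'

```text
time: 13.0
eef_pos: [0.6497, 0.1423, 0.1351]
tcp_rot: [0.72, 0.694, 0.001, -0.0]
contact_force: [1.5, 0.4, 10.2]
opening: 0.342
```

```bash
python3 d.py .595 .1445 .140 -2.1
```

```text
t 13.0 pos [649.7 142.3 135.1] d mm [-54.7   2.2   4.9] rot [-0.09  0.07 -0.04] F [ 1.47  0.38 10.2 ] M [-0.06 -0.23  0.06] op 0.342
```

>>> move_arm --linear '[[-0.006, 0, -0.003], [-0.006, 0, -0.003]]' --twist '[[0, 0.4, 0], [0, 0.4, 0]]'

```text
time: 13.17
eef_pos: [0.6432, 0.1425, 0.1357]
tcp_rot: [0.72, 0.694, 0.002, 0.0]
contact_force: [1.1, 0.2, 8.6]
opening: 0.336
```

```bash
python3 d.py .595 .1445 .140 -2.1
```

```text
t 13.17 pos [643.2 142.5 135.7] d mm [-48.2   2.    4.3] rot [-0.14  0.2  -0.04] F [1.12 0.24 8.57] M [-0.1  -0.25  0.01] op 0.336
```

>>> move_arm --linear '[[-0.006, 0, -0.0033], [-0.006, 0, -0.0033], [-0.006, 0, -0.0033]]' --twist '[[-0.1, 0.4, 0], [0, 0.3, 0], [0, 0.3, 0]]'

```text
time: 13.42
eef_pos: [0.6334, 0.1429, 0.1361]
tcp_rot: [0.72, 0.694, 0.005, 0.003]
contact_force: [1.0, 0.9, 7.8]
opening: 0.337
```

```bash
python3 d.py .595 .1445 .140 -2.1
```

```text
t 13.42 pos [633.4 142.9 136.1] d mm [-38.4   1.6   3.9] rot [-0.11  0.65 -0.05] F [1.   0.86 7.84] M [-0.16 -0.23 -0.01] op 0.337
```

>>> move_arm --linear '[[-0.006, 0, -0.0033], [-0.006, 0, -0.0033], [-0.006, 0, -0.0033]]' --twist '[[-0.1, 0.3, 0], [0, 0.3, 0], [0, 0.3, 0]]'

```text
time: 13.67
eef_pos: [0.6236, 0.1433, 0.1365]
tcp_rot: [0.72, 0.694, 0.008, 0.007]
contact_force: [1.0, -0.6, 8.9]
opening: 0.333
```

```bash
python3 d.py .595 .1445 .140 -2.1
```

```text
t 13.67 pos [623.6 143.3 136.5] d mm [-28.6   1.2   3.5] rot [-0.08  1.21 -0.06] F [ 0.98 -0.6   8.85] M [-0.09 -0.26  0.02] op 0.333
```

>>> move_arm --linear '[[-0.006, 0, -0.0034], [-0.006, 0, -0.0034], [-0.006, 0, -0.0034]]' --twist '[[-0.1, 0.9, 0], [0, 0.7, 0], [0, 0.7, 0]]'

```text
time: 13.92
eef_pos: [0.6138, 0.1437, 0.137]
tcp_rot: [0.72, 0.694, 0.003, 0.002]
contact_force: [1.3, -0.5, 7.8]
opening: 0.34
```

```bash
python3 d.py .595 .1445 .140 -2.1
```

```text
t 13.92 pos [613.8 143.7 137. ] d mm [-18.8   0.8   3. ] rot [-0.05  0.36 -0.06] F [ 1.31 -0.45  7.77] M [-0.02 -0.22  0.01] op 0.34
```

>>> move_arm --linear '[[-0.006, 0, -0.0035], [-0.006, 0, -0.0035], [-0.006, 0, -0.0035]]' --twist '[[-0.1, 0.7, 0], [0, 0.7, 0], [0, 0.7, 0]]'

```text
time: 14.17
eef_pos: [0.6044, 0.1441, 0.1372]
tcp_rot: [0.72, 0.694, -0.002, -0.002]
contact_force: [1.4, -0.6, 10.0]
opening: 0.338
```

```bash
python3 d.py .595 .1445 .140 -2.1
```

```text
t 14.17 pos [604.4 144.1 137.2] d mm [-9.4  0.4  2.8] rot [-0.03 -0.28 -0.07] F [ 1.37 -0.59  9.96] M [-0.06 -0.22  0.05] op 0.338
```

>>> move_arm --linear '[[-0.006, 0, -0.0035], [-0.006, 0, -0.0035], [-0.006, 0, -0.0035]]' --twist '[[-0.1, 0.3, 0], [0, 0.4, 0], [0, 0.5, 0]]'

```text
time: 14.42
eef_pos: [0.5954, 0.1445, 0.1376]
tcp_rot: [0.72, 0.694, 0.0, 0.0]
contact_force: [2.2, -1.0, 8.7]
opening: 0.341
```

>>> move_arm --linear '[[-0.006, 0, -0.0035], [-0.006, 0, -0.0035], [-0.006, 0, -0.0035]]' --twist '[[0, 0.5, 0], [0, 0.5, 0], [0, 0.5, 0]]'

```text
time: 14.67
eef_pos: [0.5862, 0.1448, 0.138]
tcp_rot: [0.72, 0.694, 0.001, -0.0]
contact_force: [0.9, -0.8, 9.4]
opening: 0.341
```

```bash
python3 d.py .535 .1467 .140 -2.1
```

```text
t 14.67 pos [586.2 144.8 138. ] d mm [-51.2   1.9   2. ] rot [-0.08  0.05 -0.06] F [ 0.86 -0.84  9.38] M [-0.11 -0.23  0.03] op 0.341
```

>>> move_arm --linear '[[-0.006, 0, -0.0037], [-0.006, 0, -0.0037], [-0.006, 0, -0.0037]]' --twist '[[-0.1, 0.5, 0], [0, 0.5, 0], [0, 0.5, 0]]'

```text
time: 14.92
eef_pos: [0.5775, 0.1452, 0.1382]
tcp_rot: [0.72, 0.694, 0.001, 0.0]
contact_force: [0.3, -0.4, 8.9]
opening: 0.336
```

>>> move_arm --linear '[[-0.006, 0, -0.0037], [-0.006, 0, -0.0037], [-0.006, 0, -0.0037]]' --twist '[[0, 0.5, 0], [0, 0.5, 0], [0, 0.5, 0]]'

```text
time: 15.17
eef_pos: [0.569, 0.1454, 0.1385]
tcp_rot: [0.72, 0.694, 0.002, 0.001]
contact_force: [0.6, -0.2, 9.8]
opening: 0.339
```

```bash
python3 d.py .535 .1467 .140 -2.1
```

```text
t 15.17 pos [569.  145.4 138.5] d mm [-34.    1.3   1.5] rot [-0.11  0.23 -0.06] F [ 0.58 -0.24  9.78] M [-0.11 -0.34  0.01] op 0.339
```

>>> move_arm --linear '[[-0.006, 0, -0.0037], [-0.006, 0, -0.0037], [-0.006, 0, -0.0037]]' --twist '[[0, 0.5, 0], [0, 0.5, 0], [0, 0.5, 0]]'

```text
time: 15.42
eef_pos: [0.5606, 0.1458, 0.1388]
tcp_rot: [0.719, 0.695, 0.003, 0.001]
contact_force: [1.1, -0.0, 9.5]
opening: 0.335
```

>>> move_arm --linear '[[-0.006, 0, -0.0037], [-0.006, 0, -0.0037], [-0.006, 0, -0.0037]]' --twist '[[0, 0.5, 0], [0, 0.5, 0], [0, 0.5, 0]]'

```text
time: 15.67
eef_pos: [0.5523, 0.1461, 0.139]
tcp_rot: [0.719, 0.695, 0.004, 0.001]
contact_force: [1.1, 0.0, 10.2]
opening: 0.335
```

```bash
python3 d.py .535 .1467 .140 -2.1
```

```text
t 15.67 pos [552.3 146.1 139. ] d mm [-17.3   0.6   1. ] rot [-0.24  0.45 -0.09] F [1.060e+00 1.000e-02 1.022e+01] M [-0.14 -0.27 -0.04] op 0.335
```

>>> move_arm --linear '[[-0.006, 0, -0.0037], [-0.006, 0, -0.0037], [-0.006, 0, -0.0037]]' --twist '[[-0.2, 0.5, 0], [0, 0.5, 0], [0, 0.5, 0]]'

```text
time: 15.92
eef_pos: [0.544, 0.1465, 0.1393]
tcp_rot: [0.719, 0.695, 0.004, 0.003]
contact_force: [0.6, 0.2, 10.9]
opening: 0.337
```

>>> move_arm --linear '[[-0.005, 0, -0.0037], [-0.004, 0, -0.003]]' --twist '[[0, 0.5, 0], [0, 0.5, 0]]'

```text
time: 16.08
eef_pos: [0.541, 0.1466, 0.1398]
tcp_rot: [0.719, 0.695, 0.005, 0.003]
contact_force: [1.9, 0.1, 8.3]
opening: 0.338
```

```bash
python3 d.py .535 .1467 .140 -2.1
```

```text
t 16.08 pos [541.  146.6 139.8] d mm [-6.   0.1  0.2] rot [-0.12  0.61 -0.13] F [1.93 0.12 8.29] M [-0.26 -0.21  0.  ] op 0.338
```

The return-pass heights, corrected for load, lie on one line within about 0.15 mm and include the ledge, so the bars are flush. Now I'm lifting off and taking a look.

>>> move_arm --linear '[[0, 0, 0.006], [0, 0, 0.015], [0, 0, 0.02], [0, 0, 0.02], [0, 0, 0.01], [0, -0.015, 0], [0, -0.025, 0], [0, -0.028, 0], [0, -0.028, 0], [0, -0.028, 0], [0, -0.028, 0], [0, -0.028, 0], [0, -0.028, 0], [0, -0.028, 0], [0, -0.022, 0], [0, -0.012, 0], [0, 0, 0], [0, 0, 0]]' --twist '[[0, 0.5, 0], [0, 0.1, 0], [0, 0, 0], [0, 0, 0], [0, 0, 0], [0, 0, -1], [0, 0, -1], [0, 0, -1], [0, 0, -1], [0, 0, -1], [0, 0, -1], [0, 0, -1], [0, 0, -1], [0, 0, -1], [0, 0, -1], [0, 0, -1], [0, 0, 0], [0, 0, 0]]'

```text
time: 17.58
eef_pos: [0.5189, -0.1301, 0.1811]
tcp_rot: [0.784, 0.62, -0.014, -0.025]
contact_force: [-0.6, 0.3, -4.4]
opening: 0.341
```

```bash
python3 d.py .537 -.1655 .12 -13; python3 - <<'E'
from h import *
c=snap('scene','s20'); a=cv2.resize(c['img'][190:275,235:315],None,fx=7,fy=7,interpolation=cv2.INTER_CUBIC); cv2.imwrite('pics/s20c.png',a)
a=cv2.resize(c['img'][60:220,120:290],None,fx=4.5,fy=3.7,interpolation=cv2.INTER_CUBIC); cv2.imwrite('pics/s20r.png',a)
E
```

```text
t 17.58 pos [ 518.9 -130.1  181.1] d mm [ 18.1 -35.4 -61.1] rot [-1.25 -3.03  0.4 ] F [-0.57  0.34 -4.42] M [ 0.01 -0.03  0.05] op 0.341
```

View pics/s20c.png

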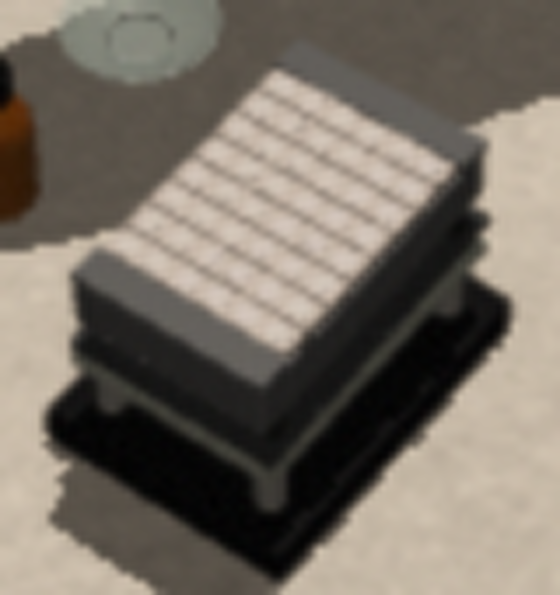

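View pics/s20r.png

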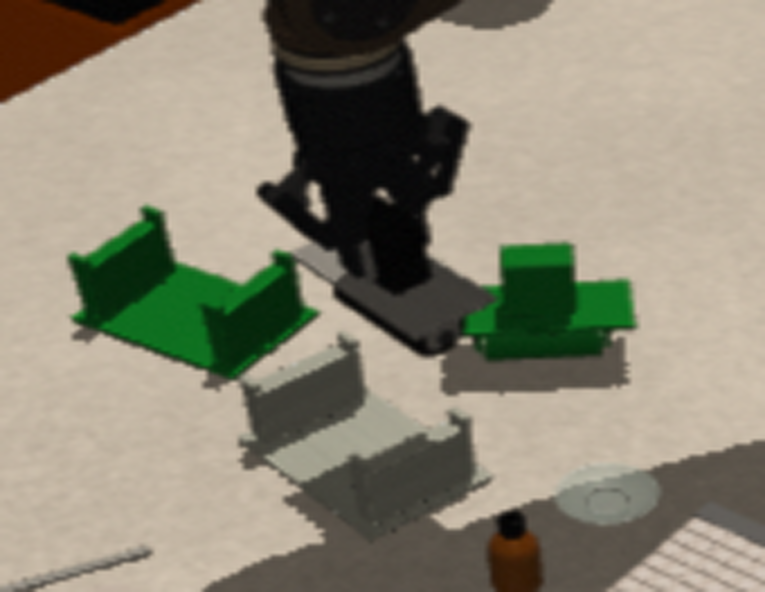

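>>> move_arm --linear '[[0.006, -0.012, 0], [0.006, -0.012, 0], [0.005, -0.008, 0], [0, 0, 0], [0, 0, 0]]' --twist '[[-0.5, -1.2, 0.2], [-0.4, -1, 0], [-0.3, -0.6, 0], [0, 0, 0], [0, 0, 0]]'

```text
time: 18.05
eef_pos: [0.5377, -0.1608, 0.1801]
tcp_rot: [0.781, 0.624, -0.0, -0.0]
contact_force: [-0.4, 0.5, -4.5]
opening: 0.339
```

```bash
python3 d.py .537 -.1655 .12 -13
```

```text
t 18.05 pos [ 537.7 -160.8  180.1] d mm [ -0.7  -4.7 -60.1] rot [ 0.01 -0.03 -0.21] F [-0.37  0.51 -4.49] M [ 0.06 -0.02  0.02] op 0.339
```

>>> move_arm --linear '[[0, -0.003, -0.015], [0, 0, -0.02], [0, 0, -0.02], [0, 0, -0.015], [0, 0, -0.01], [0, 0, 0], [0, 0, 0], [0, 0, 0]]' --twist '[[0, 0, -0.2], [0, 0, 0], [0, 0, 0], [0, 0, 0], [0, 0, 0], [0, 0, 0], [0, 0, 0], [0, 0, 0]]'

```text
time: 18.72
eef_pos: [0.5403, -0.163, 0.1011]
tcp_rot: [0.782, 0.623, 0.002, 0.002]
contact_force: [0.9, -0.1, -5.6]
opening: 0.337
```

```bash
python3 d.py .537 -.1655 .07 -13; python3 - <<'E'
from h import *
c=snap('scene','s21'); 
a=cv2.resize(c['img'][110:220,140:270],None,fx=6,fy=5.4,interpolation=cv2.INTER_CUBIC); cv2.imwrite('pics/s21c.png',a)
E
```

```text
t 18.72 pos [ 540.3 -163.   101.1] d mm [ -3.3  -2.5 -31.1] rot [ 0.09  0.32 -0.12] F [ 0.91 -0.06 -5.62] M [ 0.01 -0.02 -0.01] op 0.337
```

View pics/s21c.png

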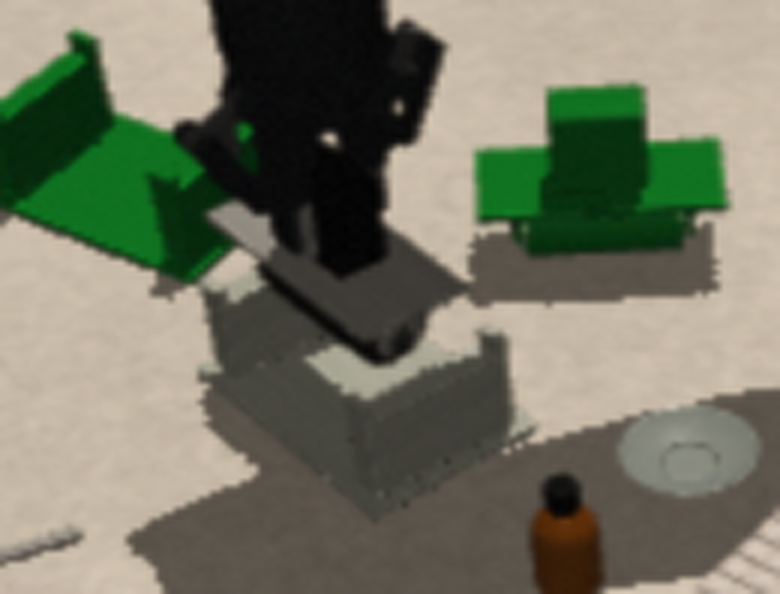

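>>> move_arm --linear '[[-0.003, -0.002, -0.01], [0, 0, -0.012], [0, 0, -0.006], [0, 0, 0], [0, 0, 0]]' --twist '[[0, 0.3, -0.1], [0, 0, 0], [0, 0, 0], [0, 0, 0], [0, 0, 0]]'

```text
time: 19.18
eef_pos: [0.5395, -0.1665, 0.0742]
tcp_rot: [0.783, 0.623, 0.001, 0.004]
contact_force: [0.6, 0.7, -4.7]
opening: 0.337
```

```bash
python3 d.py .537 -.1655 .0505 -13
```

```text
t 19.18 pos [ 539.5 -166.5   74.2] d mm [ -2.5   1.  -23.7] rot [ 0.29  0.37 -0.01] F [ 0.62  0.75 -4.69] M [ 0.01  0.02 -0.02] op 0.337
```

>>> move_arm --linear '[[-0.0025, 0.001, -0.007], [0, 0, -0.006], [0, 0, 0], [0, 0, 0]]' --twist '[[0.3, 0.4, 0], [0, 0, 0], [0, 0, 0], [0, 0, 0]]'

```text
time: 19.52
eef_pos: [0.5368, -0.1654, 0.0598]
tcp_rot: [0.783, 0.623, -0.0, -0.001]
contact_force: [0.5, 0.3, -3.9]
opening: 0.337
```

```bash
python3 d.py .537 -.1655 .0505 -13; python3 - <<'E'
from h import *
c=snap('scene','s22'); 
a=cv2.resize(c['img'][110:220,140:270],None,fx=6,fy=5.4,interpolation=cv2.INTER_CUBIC); cv2.imwrite('pics/s22c.png',a)
E
```

```text
t 19.52 pos [ 536.8 -165.4   59.8] d mm [ 0.2 -0.1 -9.3] rot [-0.05 -0.07 -0.  ] F [ 0.54  0.34 -3.88] M [ 0.01 -0.07  0.08] op 0.337
```

View pics/s22c.png

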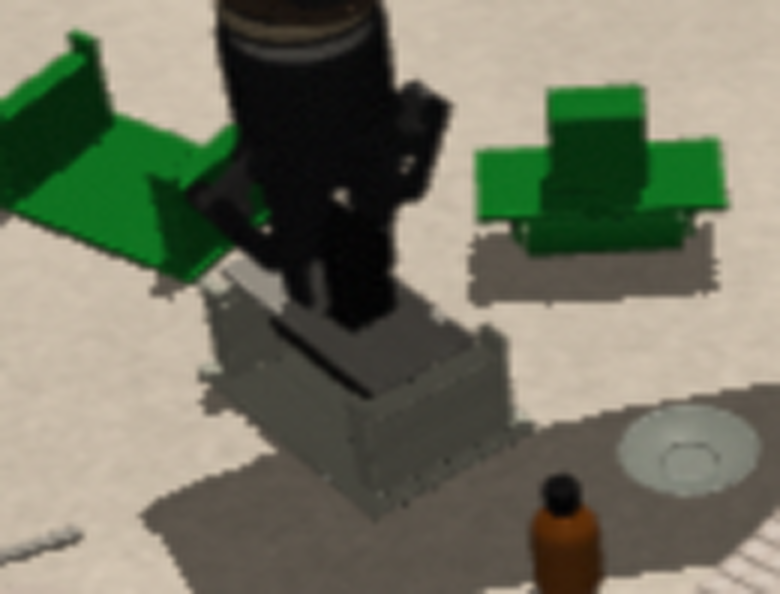

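>>> move_arm --linear '[[0, 0, -0.003], [0, 0, -0.003], [0, 0, -0.001], [0, 0, 0]]' --twist '[[0, 0, 0], [0, 0, 0], [0, 0, 0], [0, 0, 0]]'

```text
time: 19.9
eef_pos: [0.5373, -0.1656, 0.0528]
tcp_rot: [0.783, 0.623, 0.0, 0.0]
contact_force: [-1.0, -0.4, -4.2]
opening: 0.336
```

>>> move_arm --linear '[[0, 0, -0.0015], [0, 0, -0.0015], [0, 0, 0]]' --twist '[[0, 0, 0], [0, 0, 0], [0, 0, 0]]'

```text
time: 20.15
eef_pos: [0.538, -0.1659, 0.0508]
tcp_rot: [0.783, 0.623, 0.0, 0.001]
contact_force: [-0.1, -0.5, -3.3]
opening: 0.341
```

```bash
python3 d.py .537 -.1655 .0505 -13
```

```text
t 20.15 pos [ 538.  -165.9   50.8] d mm [-1.   0.4 -0.3] rot [ 0.03  0.06 -0.01] F [-0.07 -0.53 -3.28] M [0.02 0.02 0.02] op 0.341
```

Touching. I'll settle it slightly and then release.

>>> move_arm --linear '[[-0.001, 0, -0.001], [0, 0, -0.001], [0, 0, 0]]' --twist '[[0, 0, 0], [0, 0, 0], [0, 0, 0]]'

```text
time: 20.4
eef_pos: [0.538, -0.1662, 0.0507]
tcp_rot: [0.782, 0.623, 0.001, 0.001]
contact_force: [-0.0, 0.5, -4.6]
opening: 0.338
```

>>> move_arm --linear '[[0, 0, 0], [0, 0, 0], [0, 0, 0], [0, 0, 0], [0, 0, 0], [0, 0, 0], [0, 0, 0]]' --twist '[[0, 0, 0], [0, 0, 0], [0, 0, 0], [0, 0, 0], [0, 0, 0], [0, 0, 0], [0, 0, 0]]' --grip 1

```text
time: 20.98
eef_pos: [0.5411, -0.1681, 0.0535]
tcp_rot: [0.783, 0.623, 0.003, 0.006]
contact_force: [1.0, 0.3, 0.2]
opening: 0.999
```

```bash
python3 d.py .537 -.1655 .0505 -13; python3 - <<'E'
from h import *
c=snap('scene','s23'); 
a=cv2.resize(c['img'][110:220,140:270],None,fx=6,fy=5.4,interpolation=cv2.INTER_CUBIC); cv2.imwrite('pics/s23c.png',a)
E
```

```text
t 20.98 pos [ 541.1 -168.1   53.5] d mm [-4.1  2.6 -3. ] rot [ 0.31  0.63 -0.01] F [1.01 0.29 0.23] M [ 0.05  0.04 -0.02] op 0.999
```

View pics/s23c.png

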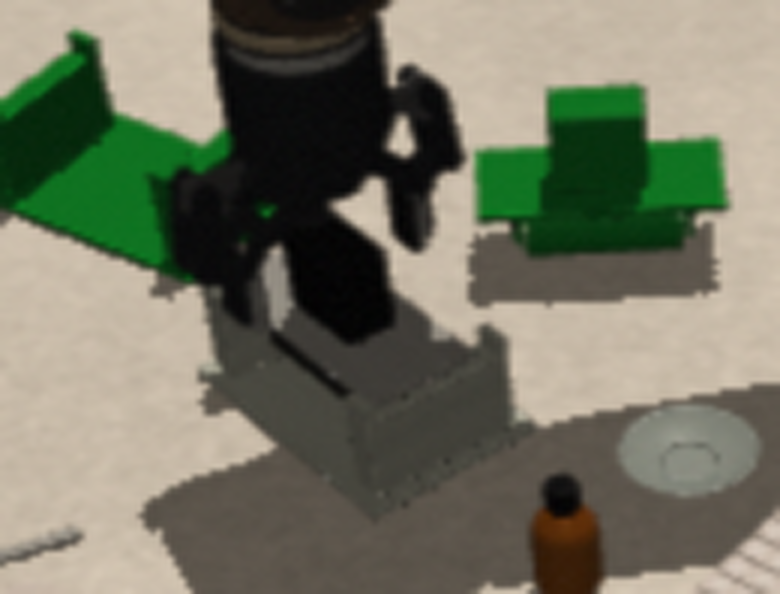

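>>> move_arm --linear '[[0, 0, 0.01], [0, 0, 0.025], [0, 0, 0.03], [0, 0, 0.03], [0, 0, 0.03], [-0.01, -0.03, 0.02], [-0.01, -0.03, 0], [-0.01, -0.03, 0], [-0.01, -0.03, 0], [-0.01, -0.03, 0], [0, -0.03, 0], [0, -0.03, 0], [0, 0, 0], [0, 0, 0], [0, 0, 0]]' --twist '[[0, 0.3, 0], [0, 0.2, 0], [0, 0, 0], [0, 0, 0], [0, 0, 0], [0, 0, 0], [0, 0, 0], [0, 0, 0], [0, 0, 0], [0, 0, 0], [0, 0, 0], [0, 0, 0], [0, 0, 0], [0, 0, 0], [0, 0, 0]]'

```text
time: 22.28
eef_pos: [0.4861, -0.386, 0.2191]
tcp_rot: [0.781, 0.624, -0.002, 0.007]
contact_force: [0.0, 0.2, 1.0]
opening: 0.999
```

```bash
python3 - <<'E'
from h import *
s=get_state();print(s['time'],s['eef_pos'].round(3),s['contact_force'].round(2))
c=snap('top','t30'); a=cv2.resize(c['img'][140:250,190:340],None,fx=5,fy=5,interpolation=cv2.INTER_CUBIC); cv2.imwrite('pics/t30c.png',a)
c=snap('scene','s30'); a=cv2.resize(c['img'][130:275,160:320],None,fx=4.5,fy=4,interpolation=cv2.INTER_CUBIC); cv2.imwrite('pics/s30c.png',a)
for n0,n1 in(('top0','t30'),('scene0','s30')):
    o=[]
    for n in(n0,n1):
        c=load(n);X=cloud(c);I=c['img'].astype(int).sum(-1)
        m=(c['depth']>0)&(np.hypot(X[...,0]-.536,X[...,1]+.165)<.05)&(X[...,2]>.113)
        # rack heights: along rack x
        e=np.array([.9993,-.0366]);r=(X[...,:2]-[.595,.1445])@e;t=(X[...,:2]-[.595,.1445])@[.0366,.9993]
        b=(c['depth']>0)&(abs(t)<35)&(abs(t)<.035)&(X[...,2]>.085)
        z=[np.median(X[...,2][b&(abs(r-x0)<.005)]) for x0 in np.r_[-.06,(np.arange(8)-3.5)*.0131,.06]]
        o.append(z); print(n,'handle',m.sum(),X[m].mean(0).round(4),'rack z mm',(np.array(z)*1000).round(1))
    print('diff',(1000*(np.array(o[1])-o[0])).round(1))
E
```

```text
22.2833 [ 0.486 -0.386  0.219] [0.03 0.21 0.99]
top0 handle 123 [ 0.5352 -0.166   0.1194] rack z mm [103.9 106.3 106.2 106.2 105.6 104.8 103.8 103.5 103.   98.8]
t30 handle 127 [ 0.535  -0.1661  0.1197] rack z mm [104.1 104.5 102.8 102.1 102.  100.9 100.7 100.8 100.1  98.4]
diff [ 0.2 -1.9 -3.4 -4.2 -3.6 -3.9 -3.1 -2.7 -2.9 -0.4]
scene0 handle 152 [ 0.5401 -0.1601  0.1204] rack z mm [106.  107.6 107.4 106.6 106.5 106.3 104.9 105.1 104.5 100.7]
s30 handle 152 [ 0.5403 -0.1609  0.1202] rack z mm [105.9 105.1 104.9 103.9 103.6 102.9 103.  101.9 101.  101.2]
diff [-0.  -2.5 -2.5 -2.8 -2.9 -3.4 -2.  -3.2 -3.5  0.5]
```

View pics/s30c.png

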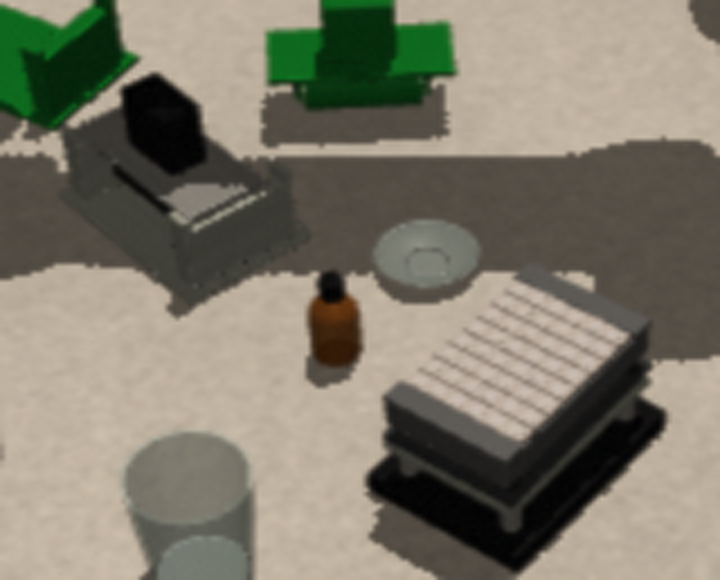

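View pics/t30c.png

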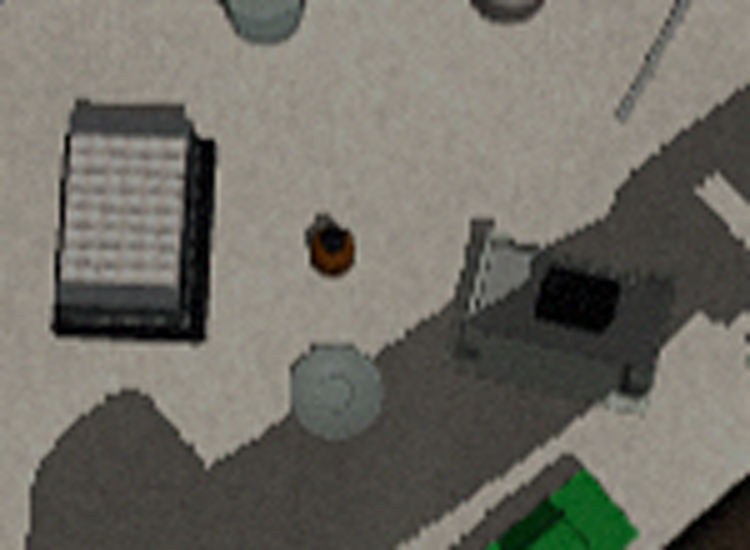

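Bar 1 reads doubtful in the top view (-1.9 mm). I'll average several frames to check it.

```bash
python3 - <<'E'
from h import *
xs=np.r_[-.06,(np.arange(8)-3.5)*.0131,.06]
for n in('top','scene'):
    Z=[]
    for k in range(12):
        c=read_camera(n);X=cloud(c)
        d=X[...,:2]-[.595,.1445];r=d@[.9993,-.0366];t=d@[.0366,.9993]
        b=(c['depth']>0)&(abs(t)<.036)&(X[...,2]>.085)
        Z.append([np.mean(X[...,2][b&(abs(r-x0)<.0045)])*1000 for x0 in xs])
    Z=np.array(Z);z=Z.mean(0); A=np.polyfit(xs[[0,-1]],z[[0,-1]],1)
    print(n,'above ledge line',(z-np.polyval(A,xs)).round(2),'sem',(Z.std(0)/12**.5).round(2),'lin fit bars resid',(z[1:9]-np.polyval(np.polyfit(xs[1:9],z[1:9],1),xs[1:9])).round(2))
    c=load('top0' if n=='top' else 'scene0');X=cloud(c);d=X[...,:2]-[.595,.1445];r=d@[.9993,-.0366];t=d@[.0366,.9993]
    b=(c['depth']>0)&(abs(t)<.036)&(X[...,2]>.085)
    z=np.array([np.mean(X[...,2][b&(abs(r-x0)<.0045)])*1000 for x0 in xs]);print(' before',(z-np.polyval(np.polyfit(xs[[0,-1]],z[[0,-1]],1),xs)).round(2))
E
```

```text
top above ledge line [-0.    0.05 -0.14  0.15  0.02  0.23  0.08  0.19  0.13 -0.  ] sem [0.13 0.09 0.1  0.1  0.15 0.12 0.11 0.08 0.11 0.13] lin fit bars resid [ 0.05 -0.16  0.11 -0.06  0.13 -0.05  0.04 -0.05]
 before [-0.    2.46  3.15  3.28  2.56  3.    2.43  3.52  2.82 -0.  ]
scene above ledge line [-0.   -0.04  0.06  0.06  0.08  0.12  0.1   0.05  0.03 -0.  ] sem [0.06 0.05 0.05 0.05 0.07 0.06 0.05 0.03 0.05 0.04] lin fit bars resid [-0.07  0.03  0.01  0.02  0.06  0.03 -0.02 -0.05]
 before [-0.    2.46  2.75  2.53  3.15  3.15  2.78  3.37  3.12 -0.  ]
```

All eight bars are flush within about 0.2 mm in both cameras, and the roller is seated. Handing in.

```bash
python3 -c "
from plant import *
print(sign_off())"
```

```text
the job is handed in; nothing more can be done
None
```

The sheet is pressed and the job is handed in; `sign_off()` gave no verdict. I rolled it once each way along its whole length, put the roller back in the grey holder, let go and drew the arm clear. The robot's clock stood at about 23.5 s of the 72 s allowed.

**Last checks**
- **Bars:** averaged over 12 frames from each camera, all eight lie within about 0.25 mm of the line between the two ledges. Before rolling they stood 2.5 to 3.5 mm above it. The drum's height on the return pass, corrected for load, also followed one straight line to within about 0.15 mm.
- **Load:** the net push was mostly 10 to 15 N, read at the end of each move. Peaks between readings were not seen.
- **Roller:** the handle's top lies within 1 mm of where it started in both cameras. I judged that it is level from the pictures and did not measure it.
- **Bystanders:** the dropper and dish look unmoved in the last pictures. I did not measure any bystander's position, and the last close-ups do not show all of them.

**What disagreed**
- **Fingertips:** the pictures showed them about 30 to 35 mm higher than the reported tool position and `tips_ahead` imply. I set the grasp height by the pictures and by feel.
- **Ledge overrun:** at the +x end the roller drifted to the outer edge of the ledge under load before I reversed it; no force jump showed.
- **Bar 1:** one single top frame suggested it was about 1 mm proud. The 12-frame average did not bear this out.

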